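Centre the press die and start its clamp screw

TASK

The die in the bench press has just been changed and its bolster still lies loose. Pull the press lever right down to its stop so the punch centres the die and let the lever spring back up, then start the strap's clamp screw properly: turn it backward (anticlockwise from above) until you feel it drop into the thread, then forward (clockwise) one full turn. Finish holding the screw's head in the gripper, still in its thread, and leave the other things on the bench where they are.

Things in the scene. Friction and masses are not known exactly. Their poses are not given: they have to be found in the camera images.
- press: Grey cast-iron bench arbor press, fixed, base 230 x 120 mm, 250 mm tall. Origin on the bench top under the ram's axis; x points to its rear column, y to the lever's side, z up. Its head (x -36 to 148, y -30 to 30, z 150 to 242 mm, ram up to z 283 at rest) overhangs the die. On the -y side a base lug carries a threaded boss under a dark strap clamp (x -20 to 20, y -170 to -70, top z 62).
- bush (a point): Centre of the top of the steel guide bush in the strap clamp, 66 mm above the bench, at x 0, y -125 mm in the press's frame: the clamp screw's upright axis passes through it.
- lever_pivot (a point): The lever's pivot, on the y side of the press head, at x 30, y 65, z 195 mm in the press's frame; the lever swings in an upright plane along the press's x about a level axis along its y.
- lever_grip (a point): Point on the lever's axis in the middle of its black rubber grip, 165 mm from the pivot. The grip is a round bar of 23 mm diameter, from 115 to 210 mm from the pivot, the bare steel bar below it 13 mm.
- lever (a joint): Lever angle, rad: 0 at rest (pointing to the press's front, -x, 40 degrees above level), growing as it is pulled down, 1.22 at its stop (30 degrees below level). A spring takes it back to 0 when let go; a push of about 3 to 10 N at the grip takes it down, with no catch. It drives the ram and punch down 24 mm per rad.
- bolster (a joint): Sideways slide (m, along the press's y) of the steel bolster bar with the die, which lies in a keyway under the ram; 0 when the die is centred under the punch, at most 0.006 either way. The punch's round nose centres it when the lever is fully down.
- clamp_screw: Steel head of the clamp screw: a flat upright blade 56 long, 10 thick, 32 mm tall. Origin at its centre, on the screw's axis, 108 mm above the bench at screw_lift 0; x along its length, y through its thickness, z up. Under it a hub of 20 to 26 mm diameter and a 31 mm collar: fingers straddle or grip the blade at mid-length from above, tips no lower than 14 mm under the origin.
- screw_turn (a joint): Turn of the clamp screw, rad, counted over whole turns: grows forward (clockwise from above). It starts between 0.6 and 2.0, lying on top of the boss's first thread; the thread's start is at 0: turned backward past it the screw drops one pitch (5 mm) into the thread. At 0 the blade lies along the press's x. It turns easily (under 0.1 N m) and stays where it is left.
- screw_lift (a joint): Height of the clamp screw, m: about 0.003 to 0.0045 at the start, rising with the thread to 0.005 as it is turned back to 0, then dropping to 0; forward from there it sinks 5 mm a turn, to -0.005 one turn in. It sinks by its own weight (2.5 to 5 N) unless the fingers grip it. The bush keeps it upright and captive (-0.0135, where its collar meets the bush, to +0.012).
- wire_spool: Wire spool with green flanges, 64 mm diameter, 40 mm tall, on the bench in front of the press; leave it alone. Origin under its centre.
- spare_die: Dark steel spare die, 38 mm diameter, 22 mm tall, on the bench in front of the press; leave it alone. Origin under its centre.
- pliers: Pliers with green handles lying on the bench, 165 mm long, 13 mm high; leave alone.
- scissors: Scissors with blue handles lying on the bench, 200 mm long; leave alone.
- glue_bottle: White glue bottle, 44 mm diameter, 125 mm tall; leave alone.
- thread_cone: Spool of blue thread, 52 mm diameter, 48 mm tall; leave alone.
- eyelet_dish: Small white dish, 68 mm diameter, 24 mm tall; leave alone.

How it is judged:
By the outcome, as a careful person would: the job done as asked, in the order asked, and still so for the second after the job is handed in, while the arm keeps its last pose, push and grip.
It also fails if it takes over 72 s, if anything falls off the work surface, if the arm or the gripper's body presses on something with over 40 N, if the wrist force passes 120 N, or if a joint passes its speed limit or range.

ROBOT

A 6-joint arm with a two-finger parallel gripper is mounted at the origin on the work surface. World frame = base frame: x ahead of the robot, y to its left, z up, the work surface at z = 0. Lengths are in m, angles in rad, forces in N, time in s.
With the tool pointing down it reaches from about 0.275 to 0.825 m from the base axis. Payload 4.9 kg.
Tool frame: the origin (TCP) lies between the finger pads; the fingertips stand 22 mm ahead of it and the grasp point (between the pads) lies 3 mm ahead of it (ctrl.tcp_to_tips is the distance from the TCP to the fingertips, in m); z points along the fingers, y is the line along which they close (so a half turn about z gives the same grasp; the last joint's range is limited). The gripper opens to 85 mm and grips with 20 to 120 N. Pads are 22 mm wide; open, the fingers measure 114 mm over their backs; the gripper's body (76 mm by 85 mm) begins 54 mm behind the grasp point. The pads swing forward as they close: fully open they stand 13 mm farther back than shut.
Start: joints at [-1.393, 0.326, -0.193, 1.052, 0, 1.437], TCP at [0.169, -0.523, 0.253] pointing down, gripper open.
Joint ranges: [-2.65, 2.65], [-0.97, 1.79], [-1.3, 1.35], [-1.93, 2.1], [-1.47, 1.37], [-3.14, 3.14]. Speed limits (rad/s): [2.57, 2.57, 3.14, 3.14, 3.14, 3.14].

INTERFACE

Orientations are given as a unit quaternion [w, x, y, z].
In Python, from rig import ctrl, imaging, ticket gives the robot as it stands.
- The arm moves only by the tool move_arm, never from a script. Its argument "steps" is a list of rows, each an object of numbers: "rx", "ry", "rz": the turn, a rotation vector about the tool's x, y, z in rad; "x", "y", "z": the shift along the tool's x, y, z in cm; "fingers": the finger opening in cm, from 0 to 8.54. In form: [{"rx": .., "ry": .., "rz": .., "x": .., "y": .., "z": .., "fingers": ..}, ...]. A call has 1 to 12 rows; each row shifts and turns the commanded pose from where the row before left it, along the tool's axes as they then stand; what a row does not reach is not made up. A row lasts 1/12 s, in which the tool goes at most 41.7 mm and 7.16 degrees, less where a joint would pass 70% of its speed; a pose out of reach is approached as far as the arm can. A call with a gripper value outside its range is refused whole. The fingers move at their own pace and stop on an object; "newtons" is the grip in N (left out, the last holds). Time passes only in rows, so rows that do not move let the fingers close. It gives the time, the measured TCP pose, the force, the opening and the grip force at its end, in the units of the state.
- ctrl.observe(): the state, without advancing time (a new reading comes with each control period).
- imaging.get_image(name): name is "side" or "top" or "wrist"; returns (picture, depth): 400x640x3 uint8, red, green, blue; 400x640 float32, m along the optical axis (not along the pixel's ray), 0 where there is no reading.
- imaging.camera_info(name): a dict with "mtx" (3x3 intrinsics, pixels), "origin" and "rotation" of the camera in the world; the wrist camera has in their place "tool_from_camera" (4x4, takes a point from camera to tool coordinates, whose origin is the TCP and whose axes are the flange's). Camera axes: x right, y up, looking along -z (the intrinsics and any distortion apply to the point x, -y, -z); pixel columns grow to the right and rows downward; lengths in m; the calibration is good to about 2 mm. A picture is of the moment at which its call begins: read the wrist's pose just before it. camera_info takes no time and is no camera call.
- ticket.sign_off(): hands the job in; it is judged then, once.
Trained networks look in the newest picture that a camera, given by its name, has taken for a name from the list of things; names that differ only in an ending like _2 or _b are one class to them, and where a whole thing is asked for, a point or a joint stands for the part that bears it (a point fixed in the world has none). Each returns a list of dicts, best first, with "score" (0 to 1); they miss things now and then, are a little off and sometimes report something else, mostly with a low value. They report only what shows in the picture. A call takes as long as a camera call.
- imaging.find_in(name, camera): "location" ([column, row] in pixels, amid what is visible of it).
- imaging.mark_of(name, camera): "location" ([column, row] in pixels: a listed point, or the origin of a listed thing).
The state is a dict: "t": time; "joint_pos": joint angles; "qvel": joint speeds; "joint_efforts": joint torques, N m; "position": TCP position; "eef_rot": TCP orientation; "wrist_force": force on the tool from outside, world axes, zero at the start; "torque": the same for the moment, N m; "opening": finger opening in m; "grip_force": force on a finger pad.
Only numpy, scipy, OpenCV 4.12 (cv2) and the standard library are available. Lean on these libraries where they do the work, as an engineer would, in place of code of your own. Each camera call takes 0.05 s, during which the arm holds its last target. There are 200 camera calls.

## Working session

There is one attempt and no reset: what is moved stays moved. The work goes in short steps, Python scripts to look and compute and a tool call to move; the robot and the scene stay as the last step left them, time stands still between calls to the robot, and variables do not carry over. Pictures are saved under pics/ and viewed, at most 10 in all, crops included, and the job is handed in when it is done.

Besides the shell and the picture viewer there is one more tool, called after "Call:" by a JSON object that holds its "name" and its "arguments". move_arm: Moves the arm, as the interface text tells. Its arguments: {"type":"object","properties":{"steps":{"type":"array","items":{"type":"object","properties":{"rx":{"type":"number"},"ry":{"type":"number"},"rz":{"type":"number"},"x":{"type":"number"},"y":{"type":"number"},"z":{"type":"number"},"fingers":{"type":"number"}}}},"newtons":{"type":"number"}},"required":["steps"]}

```bash
mkdir -p pics; ls; cat > h.py <<'E'
import numpy as np,cv2
from scipy.spatial.transform import Rotation as R
from rig import ctrl,imaging,ticket
def RT(s): return R.from_quat(np.roll(s["eef_rot"],-1))
def cam(name,s=None):
    c=imaging.camera_info(name);K=np.array(c["mtx"])
    if "origin" in c: return K,np.array(c["rotation"]),np.array(c["origin"])
    s=s or ctrl.observe();T=np.array(c["tool_from_camera"]);r=RT(s).as_matrix()
    return K,r@T[:3,:3],r@T[:3,3]+np.array(s["position"])
def ray(name,uv,s=None):
    K,r,o=cam(name,s);d=r@(np.array([1,-1,-1])*(np.linalg.inv(K)@[uv[0],uv[1],1]));return o,d
def atz(name,uv,z,s=None):
    o,d=ray(name,uv,s);return o+d*(z-o[2])/d[2]
def atd(name,uv,dep,s=None):
    o,d=ray(name,uv,s);return o+d*dep
def proj(name,P,s=None):
    K,r,o=cam(name,s);p=(np.atleast_2d(P)-o)@r*[1,-1,-1];p=p@K.T;return p[:,:2]/p[:,2:]
E
python3 - <<'E'
from h import *
s=ctrl.observe();print(s["t"],s["position"],s["eef_rot"])
ims=[]
for c in ["side","top"]:
    im,d=imaging.get_image(c);cv2.imwrite(f"pics/{c}0.png",im[:,:,::-1]);np.save(f"pics/{c}d.npy",d)
    i=imaging.camera_info(c);print(c,{k:np.round(v,3).tolist() if k!="x" else v for k,v in i.items() if not isinstance(v,str)})
    for n in ["press","bush","lever_pivot","lever_grip","clamp_screw","bolster"]:
        for f in ("mark_of",):
            r=getattr(imaging,f)(n,c)
            for q in r[:2]:
                u,v=map(int,q["location"]); dd=d[min(v,399),min(u,639)]
                print(n,np.round(q["location"],1),round(q["score"],2),dd,np.round(atd(c,q["location"],dd),3))
E
```

```text
pics
0.0 [ 0.16862685 -0.52294393  0.2525177 ] [-8.44401260e-04  9.87874294e-01  1.55253556e-01 -1.64442399e-05]
side {'mtx': [[415.526, 0.0, 325.436], [0.0, 415.526, 196.219], [0.0, 0.0, 1.0]], 'origin': [0.487, 0.943, 0.807], 'rotation': [-0.022, -0.012, 0.476, 0.879]}Traceback (most recent call last):
  File "<stdin>", line 12, in <module>
  File "h.py", line 15, in atd
    o,d=ray(name,uv,s);return o+d*dep
        ~~~^^^^^^^^^^^
  File "h.py", line 11, in ray
    K,r,o=cam(name,s);d=r@(np.array([1,-1,-1])*(np.linalg.inv(K)@[uv[0],uv[1],1]));return o,d
                        ~^^~~~~~~~~~~~~~~~~~~~~~~~~~~~~~~~~~~~~~~~~~~~~~~~~~~~~~~~
ValueError: matmul: Input operand 1 has a mismatch in its core dimension 0, with gufunc signature (n?,k),(k,m?)->(n?,m?) (size 3 is different from 4)
```

```bash
sed -i 's/np.array(c\["rotation"\]),/R.from_quat(np.roll(c["rotation"],-1)).as_matrix(),/' h.py
python3 - <<'E'
from h import *
print(imaging.camera_info("wrist"))
for c in ["side","top"]:
    im,d=imaging.get_image(c);cv2.imwrite(f"pics/{c}0.png",im[:,:,::-1]);np.save(f"pics/{c}d.npy",d)
    print(c,imaging.camera_info(c).keys(),cam(c)[2])
    for n in ["press","bush","lever_pivot","lever_grip","clamp_screw","bolster"]:
        for f in ("mark_of",):
            r=getattr(imaging,f)(n,c)
            for q in r[:2]:
                u,v=map(int,q["location"]); dd=d[min(v,399),min(u,639)]
                print(n,np.round(q["location"],1),round(q["score"],2),dd,np.round(atd(c,q["location"],dd),3))
E
```

```text
{'mtx': array([[310.41510711,   0.        , 317.4216109 ],
       [  0.        , 310.41510711, 200.27679168],
       [  0.        ,   0.        ,   1.        ]]), 'tool_from_camera': array([[ 5.84430231e-04,  9.59278148e-01,  2.82462553e-01,
         7.21769452e-02],
       [ 9.99999824e-01, -5.32825994e-04, -2.59509783e-04,
        -4.49628785e-04],
       [-9.84386742e-05,  2.82462655e-01, -9.59278291e-01,
        -1.20247645e-01],
       [ 0.00000000e+00,  0.00000000e+00,  0.00000000e+00,
         1.00000000e+00]])}
side dict_keys(['mtx', 'origin', 'rotation']) [0.4870821  0.9433093  0.80695416]
press [291.  266.9] 0.78 1.1110448 [0.619 0.122 0.041]
bush [305.8 222.6] 0.73 1.2182904 [ 0.592 -0.031  0.076]
lever_pivot [263.6 305.7] 0.45 1.0393558 [0.677 0.231 0.009]
lever_grip [313.7 195.9] 0.91 0.9219648 [0.551 0.173 0.304]Traceback (most recent call last):
  File "<stdin>", line 8, in <module>
ValueError: it knows: bush, clamp_screw, eyelet_dish, glue_bottle, lever_grip, lever_pivot, pliers, press, scissors, spare_die, thread_cone, wire_spool
```

View pics/side0.png

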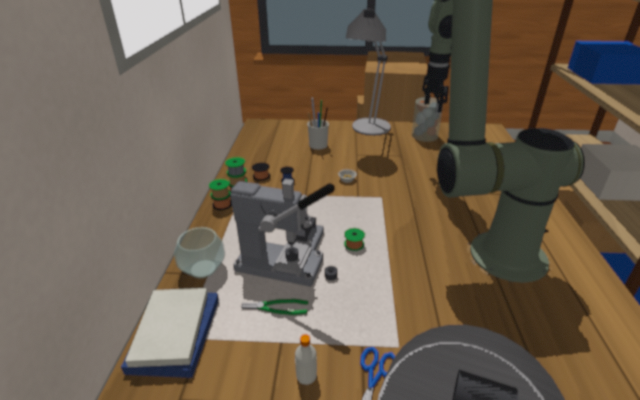

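```bash
sleep 1; ls pics
```

```text
side0.png
sided.npy
```

The side view shows the press near px (280,235), lever grip at (316,195) pointing toward the robot, spool at (355,238), spare die at (331,273), pliers at (280,307). The clamp is behind the press.

```bash

python3 - <<'E'
from h import *
for c in ["top","side","wrist"]:
    im,d=imaging.get_image(c);cv2.imwrite(f"pics/{c}1.png",im[:,:,::-1]);np.save(f"pics/{c}d.npy",d)
    print(c,cam(c)[2])
    for n in ["press","bush","lever_pivot","lever_grip","clamp_screw","wire_spool","spare_die"]:
            r=imaging.mark_of(n,c)
            for q in r[:2]:
                u,v=map(int,q["location"]); dd=d[min(v,399),min(u,639)]
                print(n,np.round(q["location"],1),round(q["score"],2),dd,np.round(atd(c,q["location"],dd),3))
E
```

```text
top [0.22272775 0.02179997 1.75644279]
press [298.8 182.1] 0.78 1.5698428 [0.577 0.075 0.227]
press [326.8 228.6] 0.22 1.7319573 [ 0.449 -0.022  0.035]
lever_pivot [280.6 158.8] 0.93 1.5956227 [0.659 0.137 0.217]
lever_pivot [332.9 188.3] 0.34 1.6975726 [ 0.585 -0.042  0.098]
lever_grip [267.1 187.5] 0.84 1.4780303 [0.54  0.17  0.313]
clamp_screw [334.  189.6] 0.66 1.7011015 [ 0.581 -0.046  0.093]
wire_spool [325.6 229.2] 0.64 1.7329973 [ 0.447 -0.017  0.033]
spare_die [292.4 215.7] 0.48 1.7536628 [0.498 0.104 0.023]
side [0.4870821  0.9433093  0.80695416]
press [291.1 266.1] 0.73 1.1159089 [0.62  0.117 0.04 ]
bush [269.4 221.5] 0.22 0.99952614 [0.661 0.147 0.21 ]
lever_pivot [268.7 223.5] 0.73 0.99787325 [0.662 0.151 0.207]
lever_grip [316.9 198.2] 0.76 0.92233783 [0.544 0.175 0.299]
clamp_screw [304.4 209.4] 0.48 1.0572687 [0.583 0.08  0.201]
wire_spool [354.6 243.1] 0.97 1.2200806 [ 0.448 -0.006  0.025]
spare_die [328.5 276.8] 0.57 1.1183964 [0.519 0.126 0.014]
wrist [ 0.23730195 -0.5009365   0.37353113]
```

```bash
sleep 0.1
```

```text
(no output)
```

View pics/top1.png

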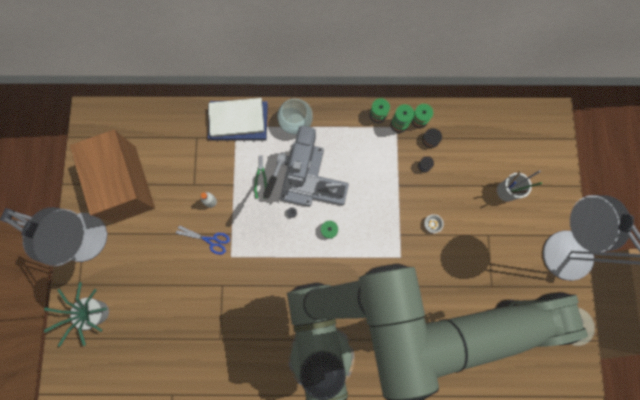

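```bash
python3 - <<'E'
from h import *
from scipy.optimize import least_squares
# joint fit of press pose x,y,yaw using lever_pivot, lever_grip, screw origin
loc={"pivot":[.030,.065,.195],"grip":[.030-.165*np.cos(.698),.065,.195+.165*np.sin(.698)],"screw":[0,-.125,.112]}
obs=[("top","pivot",(280.6,158.8)),("top","grip",(267.1,187.5)),("top","screw",(334,189.6)),("side","pivot",(268.7,223.5)),("side","grip",(316.9,198.2))]
def P(p,q): c,s=np.cos(p[2]),np.sin(p[2]);return [p[0]+c*q[0]-s*q[1],p[1]+s*q[0]+c*q[1],q[2]]
f=lambda p:np.concatenate([proj(c,P(p,loc[n]))[0]-uv for c,n,uv in obs])
r=least_squares(f,[.62,.08,0],loss="soft_l1");print(r.x,f(r.x).round(1))
for n in loc:print(n,np.round(P(r.x,loc[n]),3))
E
```

```text
[ 0.61650799  0.08236999 -0.30247764] [ 0.9  0.3 -0.6 -0.4 -2.4 -0.6  0.5 -0.1 -0.  -1.3]
pivot [0.665 0.135 0.195]
grip [0.544 0.173 0.301]
screw [ 0.579 -0.037  0.112]
```

The top view shows the lever grip near (267,187), the press head at (300,160), the screw and strap at (334,190), the spool at (330,229) and the die at (291,213). The pose fit agrees to about 1–2 px. I'll plan the move to above the lever grip next.

```bash
cat > plan.py <<'E'
from h import *
import json
def plan(p,Y,n,fing=None):
    "rows to TCP p, tool down with tool x at world yaw Y (direct unwrapped difference from current), n rows"
    s=ctrl.observe();P=np.array(s["position"]);r=RT(s);x=r.as_matrix()[:,0];Y0=np.arctan2(x[1],x[0])
    out=[];fix=(R.from_euler("z",Y0)*R.from_euler("x",np.pi))
    tilt=(r.inv()*fix).as_rotvec()
    for i in range(n):
        y=Y0+(Y-Y0)*i/n
        d=(np.array(p)-P)/n*100; L=(R.from_euler("z",y)*R.from_euler("x",np.pi)).inv().apply(d)
        o=dict(x=round(L[0],2),y=round(L[1],2),z=round(L[2],2),rz=round(-(Y-Y0)/n,4))
        if fing is not None:o["fingers"]=fing
        out.append(o)
    print("Y0",Y0,"tilt",tilt.round(4))
    for i in range(0,n,12): print(json.dumps(out[i:i+12]).replace('"x"','"x"'))
E
python3 - <<'E'
from plan import *
plan([.544,.173,.40],2.84,22,0)
E
```

```text
Y0 0.3117950602050225 tilt [-0. -0.  0.]
[{"x": 2.59, "y": -2.49, "z": -0.67, "rz": -0.1149, "fingers": 0}, {"x": 2.86, "y": -2.18, "z": -0.67, "rz": -0.1149, "fingers": 0}, {"x": 3.09, "y": -1.83, "z": -0.67, "rz": -0.1149, "fingers": 0}, {"x": 3.28, "y": -1.47, "z": -0.67, "rz": -0.1149, "fingers": 0}, {"x": 3.43, "y": -1.08, "z": -0.67, "rz": -0.1149, "fingers": 0}, {"x": 3.53, "y": -0.68, "z": -0.67, "rz": -0.1149, "fingers": 0}, {"x": 3.59, "y": -0.27, "z": -0.67, "rz": -0.1149, "fingers": 0}, {"x": 3.59, "y": 0.14, "z": -0.67, "rz": -0.1149, "fingers": 0}, {"x": 3.55, "y": 0.55, "z": -0.67, "rz": -0.1149, "fingers": 0}, {"x": 3.47, "y": 0.96, "z": -0.67, "rz": -0.1149, "fingers": 0}, {"x": 3.33, "y": 1.35, "z": -0.67, "rz": -0.1149, "fingers": 0}, {"x": 3.16, "y": 1.72, "z": -0.67, "rz": -0.1149, "fingers": 0}]
[{"x": 2.94, "y": 2.07, "z": -0.67, "rz": -0.1149, "fingers": 0}, {"x": 2.68, "y": 2.4, "z": -0.67, "rz": -0.1149, "fingers": 0}, {"x": 2.39, "y": 2.69, "z": -0.67, "rz": -0.1149, "fingers": 0}, {"x": 2.07, "y": 2.94, "z": -0.67, "rz": -0.1149, "fingers": 0}, {"x": 1.71, "y": 3.16, "z": -0.67, "rz": -0.1149, "fingers": 0}, {"x": 1.34, "y": 3.34, "z": -0.67, "rz": -0.1149, "fingers": 0}, {"x": 0.95, "y": 3.47, "z": -0.67, "rz": -0.1149, "fingers": 0}, {"x": 0.54, "y": 3.55, "z": -0.67, "rz": -0.1149, "fingers": 0}, {"x": 0.13, "y": 3.59, "z": -0.67, "rz": -0.1149, "fingers": 0}, {"x": -0.28, "y": 3.59, "z": -0.67, "rz": -0.1149, "fingers": 0}]
```

Call:
{"name": "move_arm", "arguments": {"steps": [{"x": 2.6, "y": -2.5, "z": -0.7, "rz": -0.115, "fingers": 0}, {"x": 2.9, "y": -2.2, "z": -0.7, "rz": -0.115}, {"x": 3.1, "y": -1.8, "z": -0.7, "rz": -0.115}, {"x": 3.3, "y": -1.5, "z": -0.7, "rz": -0.115}, {"x": 3.4, "y": -1.1, "z": -0.7, "rz": -0.115}, {"x": 3.5, "y": -0.7, "z": -0.7, "rz": -0.115}, {"x": 3.6, "y": -0.3, "z": -0.7, "rz": -0.115}, {"x": 3.6, "y": 0.1, "z": -0.7, "rz": -0.115}, {"x": 3.5, "y": 0.5, "z": -0.7, "rz": -0.115}, {"x": 3.5, "y": 1.0, "z": -0.7, "rz": -0.115}, {"x": 3.3, "y": 1.3, "z": -0.7, "rz": -0.115}, {"x": 3.2, "y": 1.7, "z": -0.7, "rz": -0.115}]}}

```text
validation failed for argument at $.st...
```

```bash
python3 - <<'E'
from plan import *
s=ctrl.observe();print(s["t"],s["position"],s["joint_pos"],s["wrist_force"])
im,d=imaging.get_image("wrist");cv2.imwrite("pics/w2.png",im[:,:,::-1]);np.save("pics/wd2.npy",d)
for n in ["bush","clamp_screw","lever_grip"]:
    for q in imaging.mark_of(n,"wrist")[:2]:
        u,v=map(int,q["location"]);print(n,q,atd("wrist",q["location"],d[v,u],s))
plan([.544,.173,.40],2.84,12)
print(proj("wrist",[[.579,-.037,.112]],s))
E
```

```text
1.6 [ 0.16872811 -0.52348352  0.25328292] [-1.39322293e+00  3.26186205e-01 -1.92614278e-01  1.05201776e+00
  2.09653330e-05  1.43657466e+00] [ 0.38908279  0.7243929  -0.43552974]
Y0 0.3117494592193098 tilt [0.0001 0.     0.    ]
[{"x": 4.76, "y": -4.57, "z": -1.22, "rz": -0.2107}, {"x": 5.61, "y": -3.47, "z": -1.22, "rz": -0.2107}, {"x": 6.21, "y": -2.22, "z": -1.22, "rz": -0.2107}, {"x": 6.54, "y": -0.87, "z": -1.22, "rz": -0.2107}, {"x": 6.57, "y": 0.51, "z": -1.22, "rz": -0.2107}, {"x": 6.32, "y": 1.88, "z": -1.22, "rz": -0.2107}, {"x": 5.79, "y": 3.16, "z": -1.22, "rz": -0.2107}, {"x": 5.0, "y": 4.3, "z": -1.22, "rz": -0.2107}, {"x": 3.99, "y": 5.25, "z": -1.22, "rz": -0.2107}, {"x": 2.81, "y": 5.97, "z": -1.22, "rz": -0.2107}, {"x": 1.5, "y": 6.42, "z": -1.22, "rz": -0.2107}, {"x": 0.12, "y": 6.59, "z": -1.22, "rz": -0.2107}]
[[ -562.12983096 -1165.74173962]]
```

Call:
{"name": "move_arm", "arguments": {"steps": [{"rx": 0, "ry": 0, "rz": -0.115, "x": 2.6, "y": -2.5, "z": -0.7, "fingers": 0}, {"rx": 0, "ry": 0, "rz": -0.115, "x": 2.9, "y": -2.2, "z": -0.7, "fingers": 0}, {"rx": 0, "ry": 0, "rz": -0.115, "x": 3.1, "y": -1.8, "z": -0.7, "fingers": 0}, {"rx": 0, "ry": 0, "rz": -0.115, "x": 3.3, "y": -1.5, "z": -0.7, "fingers": 0}, {"rx": 0, "ry": 0, "rz": -0.115, "x": 3.4, "y": -1.1, "z": -0.7, "fingers": 0}, {"rx": 0, "ry": 0, "rz": -0.115, "x": 3.5, "y": -0.7, "z": -0.7, "fingers": 0}, {"rx": 0, "ry": 0, "rz": -0.115, "x": 3.6, "y": -0.3, "z": -0.7, "fingers": 0}, {"rx": 0, "ry": 0, "rz": -0.115, "x": 3.6, "y": 0.1, "z": -0.7, "fingers": 0}, {"rx": 0, "ry": 0, "rz": -0.115, "x": 3.5, "y": 0.5, "z": -0.7, "fingers": 0}, {"rx": 0, "ry": 0, "rz": -0.115, "x": 3.5, "y": 1.0, "z": -0.7, "fingers": 0}, {"rx": 0, "ry": 0, "rz": -0.115, "x": 3.3, "y": 1.3, "z": -0.7, "fingers": 0}, {"rx": 0, "ry": 0, "rz": -0.115, "x": 3.2, "y": 1.7, "z": -0.7, "fingers": 0}]}}

```text
t: 2.8
position: [0.372, -0.1409, 0.3379]
eef_rot: [0.0, 0.661, 0.75, 0.0]
wrist_force: [-0.1, -0.5, -0.6]
opening: 0.0
grip_force: 0.0
```

```bash
python3 - <<'E'
from plan import *
s=ctrl.observe();print(s["t"],s["position"],s["joint_pos"],s["wrist_force"])
im,d=imaging.get_image("wrist");cv2.imwrite("pics/w2.png",im[:,:,::-1]);np.save("pics/wd2.npy",d)
for n in ["bush","clamp_screw","lever_grip"]:
    for q in imaging.mark_of(n,"wrist")[:2]:
        u,v=map(int,q["location"]);print(n,q,atd("wrist",q["location"],d[v,u],s))
plan([.544,.173,.40],2.84,12)
print(proj("wrist",[[.579,-.037,.112]],s))
E
```

```text
2.8 [ 0.37195135 -0.14091985  0.33793731] [-5.48232256e-01 -1.14856905e-02 -3.82285178e-01  1.19900956e+00
 -5.06978338e-05  8.96234390e-01] [-0.08734973 -0.53103979 -0.56411243]
bush {'location': [505.9, 108.0], 'score': 0.76} [ 0.5856687  -0.03997934  0.07313792]
clamp_screw {'location': [535.1, 108.1], 'score': 0.64} [ 0.58912161 -0.03971151  0.11962635]
Y0 1.693979670795381 tilt [0.0003 0.0008 0.    ]
[{"x": 2.43, "y": 1.75, "z": -0.52, "rz": -0.0955}, {"x": 2.25, "y": 1.97, "z": -0.52, "rz": -0.0955}, {"x": 2.05, "y": 2.17, "z": -0.52, "rz": -0.0955}, {"x": 1.83, "y": 2.36, "z": -0.52, "rz": -0.0955}, {"x": 1.6, "y": 2.52, "z": -0.52, "rz": -0.0955}, {"x": 1.35, "y": 2.67, "z": -0.52, "rz": -0.0955}, {"x": 1.09, "y": 2.78, "z": -0.52, "rz": -0.0955}, {"x": 0.82, "y": 2.87, "z": -0.52, "rz": -0.0955}, {"x": 0.54, "y": 2.94, "z": -0.52, "rz": -0.0955}, {"x": 0.26, "y": 2.98, "z": -0.52, "rz": -0.0955}, {"x": -0.02, "y": 2.99, "z": -0.52, "rz": -0.0955}, {"x": -0.31, "y": 2.97, "z": -0.52, "rz": -0.0955}]
[[521.93342667 104.22463868]]
```

Call:
{"name": "move_arm", "arguments": {"steps": [{"rx": 0, "ry": 0, "rz": -0.095, "x": 2.4, "y": 1.8, "z": -0.5, "fingers": 0}, {"rx": 0, "ry": 0, "rz": -0.095, "x": 2.3, "y": 2.0, "z": -0.5, "fingers": 0}, {"rx": 0, "ry": 0, "rz": -0.095, "x": 2.1, "y": 2.2, "z": -0.5, "fingers": 0}, {"rx": 0, "ry": 0, "rz": -0.095, "x": 1.8, "y": 2.4, "z": -0.5, "fingers": 0}, {"rx": 0, "ry": 0, "rz": -0.095, "x": 1.6, "y": 2.5, "z": -0.5, "fingers": 0}, {"rx": 0, "ry": 0, "rz": -0.095, "x": 1.3, "y": 2.7, "z": -0.5, "fingers": 0}, {"rx": 0, "ry": 0, "rz": -0.095, "x": 1.1, "y": 2.8, "z": -0.5, "fingers": 0}, {"rx": 0, "ry": 0, "rz": -0.095, "x": 0.8, "y": 2.9, "z": -0.5, "fingers": 0}, {"rx": 0, "ry": 0, "rz": -0.095, "x": 0.5, "y": 2.9, "z": -0.5, "fingers": 0}, {"rx": 0, "ry": 0, "rz": -0.095, "x": 0.3, "y": 3.0, "z": -0.5, "fingers": 0}, {"rx": 0, "ry": 0, "rz": -0.095, "x": 0, "y": 3.0, "z": -0.5, "fingers": 0}, {"rx": 0, "ry": 0, "rz": -0.1, "x": -0.3, "y": 3.0, "z": -0.5, "fingers": 0}]}}

```text
t: 4.0
position: [0.5482, 0.1714, 0.3969]
eef_rot: [-0.0, 0.151, 0.988, -0.0]
wrist_force: [0.2, 0.1, 0.5]
opening: -0.0002
grip_force: 0.0
```

```bash
python3 - <<'E'
from plan import *
s=ctrl.observe();print(s["t"],s["position"],s["joint_pos"],s["wrist_force"])
im,d=imaging.get_image("wrist");cv2.imwrite("pics/w3.png",im[:,:,::-1]);np.save("pics/wd3.npy",d)
for n in ["lever_pivot","lever_grip","press","clamp_screw"]:
    for q in imaging.mark_of(n,"wrist")[:2]:
        u,v=map(int,q["location"]);print(n,q,atd("wrist",q["location"],d[v,u],s))
print(proj("wrist",[[.544,.173,.301],[.665,.135,.195],[.579,-.037,.112]],s))
E
```

```text
4.0 [0.54821076 0.17136554 0.39690149] [ 1.74740932e-01  3.28394455e-01  1.72599089e-01  1.41578768e+00
 -5.40410789e-04  4.78727181e-01] [0.23597781 0.10559619 0.47368437]
lever_grip {'location': [309.3, 207.2], 'score': 0.56} [0.53837188 0.16930295 0.31937748]
lever_grip {'location': [180.5, 130.5], 'score': 0.43} [ 0.44804683 -0.01275387  0.03978153]
press {'location': [282.0, 210.2], 'score': 0.75} [0.60837763 0.09480337 0.05573487]
clamp_screw {'location': [182.2, 241.1], 'score': 0.96} [ 0.59026808 -0.03548608  0.1252713 ]
[[317.13601926 205.11512188]
 [317.21265208 281.49055776]
 [181.82653317 230.44983974]]
```

```bash
sleep 0.1
```

```text
(no output)
```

View pics/w3.png

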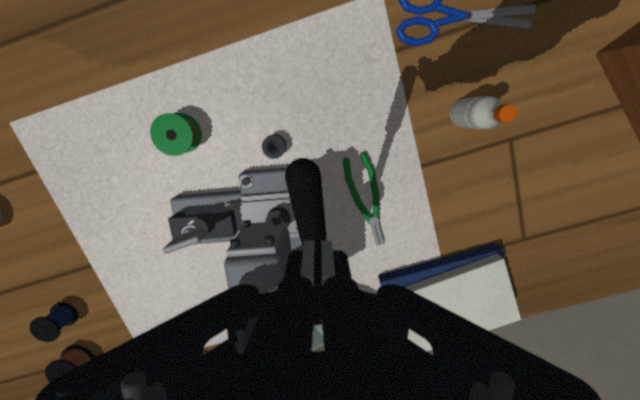

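The wrist view shows the grip at columns 290–325, centred near column 306, which puts the bar slightly left of the tool. The screw is at (182,241) and the press origin at about (282,210). I'll refit with all views.

```bash
python3 - <<'E'
from plan import *
from scipy.optimize import least_squares
loc={"pivot":[.030,.065,.195],"grip":[.030-.165*np.cos(.698),.065,.195+.165*np.sin(.698)],"screw":[0,-.125,.1115],"bush":[0,-.125,.066]}
s3=ctrl.observe();print(s3["position"],s3["t"])
s2=dict(position=[0.37195135,-0.14091985,0.33793731],eef_rot=[0,np.cos(1.693979/2),np.sin(1.693979/2),0])
obs=[("top","pivot",(280.6,158.8)),("top","grip",(267.1,187.5)),("top","screw",(334,189.6)),("side","pivot",(268.7,223.5)),("side","grip",(316.9,198.2)),
("wrist","grip",(309.3,207.2),s3),("wrist","screw",(182.2,241.1),s3),("wrist","bush",(505.9,108),s2),("wrist","screw",(535.1,108.1),s2)]
def P(p,q): c,s=np.cos(p[2]),np.sin(p[2]);return [p[0]+c*q[0]-s*q[1],p[1]+s*q[0]+c*q[1],q[2]]
w=lambda o:(1 if o[0]=="top" else .7 if o[0]=="side" else .4)
f=lambda p:np.concatenate([w(o)*(proj(o[0],P(p,loc[o[1]]),*o[3:])[0]-o[2]) for o in obs])
r=least_squares(f,[.62,.08,-.3],loss="soft_l1");print(r.x,f(r.x).reshape(-1,2).round(1).tolist())
for n in loc:print(n,np.round(P(r.x,loc[n]),3))
# grip cloud from wrist depth
d=np.load("pics/wd3.npy");K,rr,o=cam("wrist",s3)
v,u=np.mgrid[165:225,270:345];D=d[165:225,270:345]
X=o+(np.stack([(u-K[0,2])/K[0,0],-(v-K[1,2])/K[1,1],-np.ones_like(D)],-1)*D[...,None])@rr.T
for row in (5,20,35,50):
    m=X[row][(X[row][:,2]>.25)];print(row+165,len(m),m[[0,len(m)//2,-1]].round(3).tolist())
E
```

```text
[0.54713626 0.17050653 0.39647453] 4.25
[ 0.62083296  0.080711   -0.24249395] [[0.5, 0.0], [1.3, -0.1], [-1.4, -3.8], [0.0, 0.1], [0.4, -1.9], [0.4, 0.1], [0.9, -0.5], [0.2, 0.1], [-1.5, 0.0]]
pivot [0.666 0.137 0.195]
grip [0.543 0.167 0.301]
screw [ 0.591 -0.041  0.112]
bush [ 0.591 -0.041  0.066]
170 34 [[0.507, 0.163, 0.327], [0.509, 0.174, 0.334], [0.514, 0.183, 0.324]]
185 35 [[0.517, 0.16, 0.325], [0.518, 0.172, 0.334], [0.525, 0.181, 0.32]]
200 33 [[0.531, 0.156, 0.31], [0.53, 0.169, 0.324], [0.538, 0.177, 0.31]]
215 31 [[0.545, 0.154, 0.301], [0.544, 0.166, 0.312], [0.553, 0.174, 0.295]]
```

Call:
{"name": "move_arm", "arguments": {"steps": [{"rx": 0, "ry": 0, "rz": 0, "x": 2.1, "y": -0.5, "z": 0.5, "fingers": 0}, {"rx": 0, "ry": 0, "rz": 0, "x": 0, "y": 0, "z": 1.5, "fingers": 0}, {"rx": 0, "ry": 0, "rz": 0, "x": 0, "y": 0, "z": 1.8, "fingers": 0}, {"rx": 0, "ry": 0, "rz": 0, "x": 0, "y": 0, "z": 1.8, "fingers": 0}, {"rx": 0, "ry": 0, "rz": 0, "x": 0, "y": 0, "z": 1.8, "fingers": 0}, {"rx": 0, "ry": 0, "rz": 0, "x": 0, "y": 0, "z": 1.8, "fingers": 0}, {"rx": 0, "ry": 0, "rz": 0, "x": 0, "y": 0, "z": 1.8, "fingers": 0}, {"rx": 0, "ry": 0, "rz": 0, "x": 0, "y": 0, "z": 1.8, "fingers": 0}, {"rx": 0, "ry": 0, "rz": 0, "x": 0, "y": 0, "z": 1.8, "fingers": 0}, {"rx": 0, "ry": 0, "rz": 0, "x": 0, "y": 0, "z": 1.8, "fingers": 0}, {"rx": 0, "ry": 0, "rz": 0, "x": 0, "y": 0, "z": 1.8, "fingers": 0}]}}

```text
t: 5.17
position: [0.5243, 0.172, 0.2154]
eef_rot: [-0.001, 0.154, 0.988, 0.0]
wrist_force: [-3.8, 2.4, 6.2]
opening: -0.0004
grip_force: 3.6
```

Call:
{"name": "move_arm", "arguments": {"steps": [{"rx": 0, "ry": 0, "rz": 0, "x": 0, "y": 0, "z": 1.5, "fingers": 0}, {"rx": 0, "ry": 0, "rz": 0, "x": 0, "y": 0, "z": 1.5, "fingers": 0}, {"rx": 0, "ry": 0, "rz": 0, "x": 0, "y": 0, "z": 1.2, "fingers": 0}, {"rx": 0, "ry": 0, "rz": 0, "x": 0, "y": 0, "z": 0.8, "fingers": 0}, {"rx": 0, "ry": 0, "rz": 0, "x": 0, "y": 0, "z": 0.4, "fingers": 0}, {"rx": 0, "ry": 0, "rz": 0, "x": 0, "y": 0, "z": 0.2, "fingers": 0}]}}

```text
t: 5.67
position: [0.5274, 0.1716, 0.1608]
eef_rot: [0.002, 0.154, 0.988, 0.0]
wrist_force: [0.9, -0.8, 8.9]
opening: -0.0003
grip_force: 3.8
```

Call:
{"name": "move_arm", "arguments": {"steps": [{"rx": 0, "ry": 0, "rz": 0, "x": 0, "y": 0, "z": 0.3, "fingers": 0}, {"rx": 0, "ry": 0, "rz": 0, "x": 0, "y": 0, "z": 0.3, "fingers": 0}]}}

```text
t: 5.83
position: [0.5276, 0.1717, 0.1555]
eef_rot: [0.003, 0.154, 0.988, 0.0]
wrist_force: [0.4, -0.2, 9.4]
opening: 0.0003
grip_force: 3.8
```

Call:
{"name": "move_arm", "arguments": {"steps": [{"rx": 0, "ry": 0, "rz": 0, "x": 0, "y": 0, "z": 0.2, "fingers": 0}, {"rx": 0, "ry": 0, "rz": 0, "x": 0, "y": 0, "z": 0.2, "fingers": 0}]}}

```text
t: 6.0
position: [0.5278, 0.1718, 0.1519]
eef_rot: [0.003, 0.154, 0.988, 0.0]
wrist_force: [-1.3, -1.3, 21.7]
opening: -0.0002
grip_force: 9.8
```

Call:
{"name": "move_arm", "arguments": {"steps": [{"rx": 0, "ry": 0, "rz": 0, "x": 0, "y": 0, "z": 0.1, "fingers": 0}, {"rx": 0, "ry": 0, "rz": 0, "x": 0, "y": 0, "z": 0, "fingers": 0}, {"rx": 0, "ry": 0, "rz": 0, "x": 0, "y": 0, "z": 0, "fingers": 0}]}}

```text
t: 6.25
position: [0.5278, 0.1718, 0.152]
eef_rot: [0.003, 0.154, 0.988, 0.0]
wrist_force: [-1.6, -1.5, 19.1]
opening: -0.0001
grip_force: 8.3
```

Call:
{"name": "move_arm", "arguments": {"steps": [{"rx": 0, "ry": 0, "rz": 0, "x": 0, "y": 0, "z": -1.0, "fingers": 0}, {"rx": 0, "ry": 0, "rz": 0, "x": 0, "y": 0, "z": -2.0, "fingers": 0}, {"rx": 0, "ry": 0, "rz": 0, "x": 0, "y": 0, "z": -2.4, "fingers": 0}, {"rx": 0, "ry": 0, "rz": 0, "x": 0, "y": 0, "z": -2.4, "fingers": 0}, {"rx": 0, "ry": 0, "rz": 0, "x": 0, "y": 0, "z": -2.4, "fingers": 0}, {"rx": 0, "ry": 0, "rz": 0, "x": 0, "y": 0, "z": -2.4, "fingers": 0}, {"rx": 0, "ry": 0, "rz": 0, "x": 0, "y": 0, "z": -2.4, "fingers": 0}, {"rx": 0, "ry": 0, "rz": 0, "x": 0, "y": 0, "z": -2.4, "fingers": 0}, {"rx": 0, "ry": 0, "rz": 0, "x": 0, "y": 0, "z": -2.4, "fingers": 0}, {"rx": 0, "ry": 0, "rz": 0, "x": 0, "y": 0, "z": -2.4, "fingers": 0}, {"rx": 0, "ry": 0, "rz": 0, "x": 0, "y": 0, "z": -2.4, "fingers": 0}, {"rx": 0, "ry": 0, "rz": 0, "x": 0, "y": 0, "z": -2.4, "fingers": 0}]}}

```text
t: 7.25
position: [0.525, 0.1716, 0.4197]
eef_rot: [0.0, 0.154, 0.988, -0.0]
wrist_force: [0.9, 1.1, 0.1]
opening: -0.0
grip_force: 0.0
```

```bash
python3 - <<'E'
from plan import *
s=ctrl.observe();print(s["t"],s["position"])
im,d=imaging.get_image("wrist");print("grip",imaging.mark_of("lever_grip","wrist")[:1],imaging.mark_of("clamp_screw","wrist")[:1],proj("wrist",[[.543,.167,.301]],s))
plan([.51,-.03,.40],4.4,14,8.5)
a=cv2.imread("pics/w3.png")[200:270,140:250];cv2.imwrite("pics/c3.png",cv2.resize(a,None,fx=7,fy=7,interpolation=cv2.INTER_CUBIC))
E
```

```text
7.25 [0.52501422 0.17159532 0.41967538]
grip [{'location': [320.1, 225.0], 'score': 0.97}] [{'location': [196.6, 246.2], 'score': 0.89}] [[318.05888025 223.57036308]]
Y0 2.8333319597913533 tilt [0.0016 0.0036 0.    ]
[{"x": -0.33, "y": -1.41, "z": 0.15, "rz": -0.1119, "fingers": 8.5}, {"x": -0.17, "y": -1.44, "z": 0.15, "rz": -0.1119, "fingers": 8.5}, {"x": -0.01, "y": -1.45, "z": 0.15, "rz": -0.1119, "fingers": 8.5}, {"x": 0.15, "y": -1.44, "z": 0.15, "rz": -0.1119, "fingers": 8.5}, {"x": 0.31, "y": -1.41, "z": 0.15, "rz": -0.1119, "fingers": 8.5}, {"x": 0.47, "y": -1.37, "z": 0.15, "rz": -0.1119, "fingers": 8.5}, {"x": 0.62, "y": -1.31, "z": 0.15, "rz": -0.1119, "fingers": 8.5}, {"x": 0.76, "y": -1.23, "z": 0.15, "rz": -0.1119, "fingers": 8.5}, {"x": 0.9, "y": -1.14, "z": 0.15, "rz": -0.1119, "fingers": 8.5}, {"x": 1.02, "y": -1.03, "z": 0.15, "rz": -0.1119, "fingers": 8.5}, {"x": 1.13, "y": -0.91, "z": 0.15, "rz": -0.1119, "fingers": 8.5}, {"x": 1.22, "y": -0.78, "z": 0.15, "rz": -0.1119, "fingers": 8.5}]
[{"x": 1.3, "y": -0.64, "z": 0.15, "rz": -0.1119, "fingers": 8.5}, {"x": 1.36, "y": -0.49, "z": 0.15, "rz": -0.1119, "fingers": 8.5}]
```

```bash
sleep 0.1
```

```text
(no output)
```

View pics/c3.png

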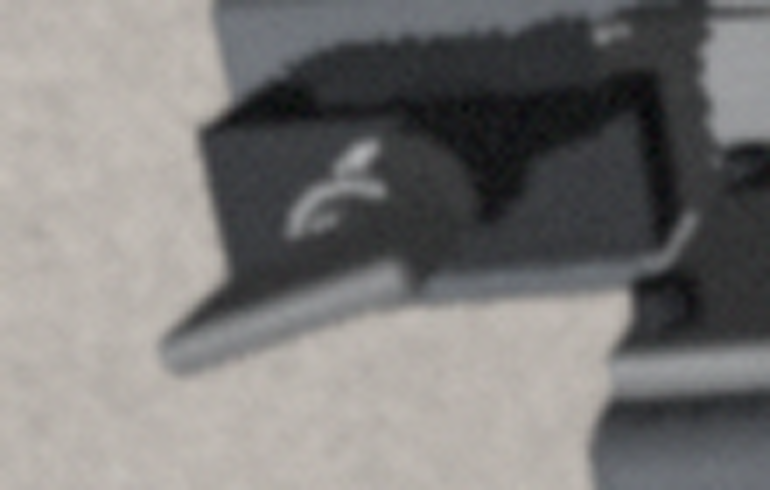

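The crop shows the blade seen edge-on, running from (165,355) to (405,270). That puts its world yaw at about 1.61, so the turn starts near 1.3. The lever is back up, as its grip matches the rest projection. Moving above the screw with the fingers open.

```bash
python3 - <<'E'
from plan import *
plan([.591,-.041,.36],4.75,18,8.5)
E
```

```text
Y0 2.8333319597913533 tilt [0.0016 0.0036 0.    ]
[{"x": -0.7, "y": -1.02, "z": 0.34, "rz": -0.1065, "fingers": 8.5}, {"x": -0.59, "y": -1.09, "z": 0.34, "rz": -0.1065, "fingers": 8.5}, {"x": -0.47, "y": -1.14, "z": 0.34, "rz": -0.1065, "fingers": 8.5}, {"x": -0.35, "y": -1.19, "z": 0.34, "rz": -0.1065, "fingers": 8.5}, {"x": -0.22, "y": -1.22, "z": 0.34, "rz": -0.1065, "fingers": 8.5}, {"x": -0.09, "y": -1.23, "z": 0.34, "rz": -0.1065, "fingers": 8.5}, {"x": 0.04, "y": -1.24, "z": 0.34, "rz": -0.1065, "fingers": 8.5}, {"x": 0.17, "y": -1.23, "z": 0.34, "rz": -0.1065, "fingers": 8.5}, {"x": 0.3, "y": -1.2, "z": 0.34, "rz": -0.1065, "fingers": 8.5}, {"x": 0.43, "y": -1.16, "z": 0.34, "rz": -0.1065, "fingers": 8.5}, {"x": 0.55, "y": -1.11, "z": 0.34, "rz": -0.1065, "fingers": 8.5}, {"x": 0.66, "y": -1.04, "z": 0.34, "rz": -0.1065, "fingers": 8.5}]
[{"x": 0.77, "y": -0.97, "z": 0.34, "rz": -0.1065, "fingers": 8.5}, {"x": 0.87, "y": -0.88, "z": 0.34, "rz": -0.1065, "fingers": 8.5}, {"x": 0.96, "y": -0.78, "z": 0.34, "rz": -0.1065, "fingers": 8.5}, {"x": 1.04, "y": -0.68, "z": 0.34, "rz": -0.1065, "fingers": 8.5}, {"x": 1.1, "y": -0.56, "z": 0.34, "rz": -0.1065, "fingers": 8.5}, {"x": 1.16, "y": -0.44, "z": 0.34, "rz": -0.1065, "fingers": 8.5}]
```

Call:
{"name": "move_arm", "arguments": {"steps": [{"rx": 0, "ry": 0, "rz": -0.106, "x": -0.7, "y": -1.0, "z": 0, "fingers": 8.5}, {"rx": 0, "ry": 0, "rz": -0.106, "x": -0.6, "y": -1.1, "z": 0, "fingers": 8.5}, {"rx": 0, "ry": 0, "rz": -0.106, "x": -0.5, "y": -1.1, "z": 0, "fingers": 8.5}, {"rx": 0, "ry": 0, "rz": -0.106, "x": -0.4, "y": -1.2, "z": 0, "fingers": 8.5}, {"rx": 0, "ry": 0, "rz": -0.106, "x": -0.2, "y": -1.2, "z": 0, "fingers": 8.5}, {"rx": 0, "ry": 0, "rz": -0.106, "x": -0.1, "y": -1.2, "z": 0, "fingers": 8.5}, {"rx": 0, "ry": 0, "rz": -0.106, "x": 0, "y": -1.2, "z": 0.3, "fingers": 8.5}, {"rx": 0, "ry": 0, "rz": -0.106, "x": 0.2, "y": -1.2, "z": 0.3, "fingers": 8.5}, {"rx": 0, "ry": 0, "rz": -0.106, "x": 0.3, "y": -1.2, "z": 0.5, "fingers": 8.5}, {"rx": 0, "ry": 0, "rz": -0.106, "x": 0.4, "y": -1.2, "z": 0.5, "fingers": 8.5}, {"rx": 0, "ry": 0, "rz": -0.106, "x": 0.5, "y": -1.1, "z": 0.5, "fingers": 8.5}, {"rx": 0, "ry": 0, "rz": -0.106, "x": 0.7, "y": -1.0, "z": 0.5, "fingers": 8.5}]}}

```text
t: 8.4
position: [0.5691, 0.0317, 0.3905]
eef_rot: [-0.001, -0.466, 0.885, 0.001]
wrist_force: [0.2, 0.8, 0.7]
opening: 0.0852
grip_force: 0.0
```

Call:
{"name": "move_arm", "arguments": {"steps": [{"rx": 0, "ry": 0, "rz": -0.106, "x": 0.8, "y": -1.0, "z": 0.5, "fingers": 8.5}, {"rx": 0, "ry": 0, "rz": -0.106, "x": 0.9, "y": -0.9, "z": 0.5, "fingers": 8.5}, {"rx": 0, "ry": 0, "rz": -0.106, "x": 1.0, "y": -0.8, "z": 1.0, "fingers": 8.5}, {"rx": 0, "ry": 0, "rz": -0.106, "x": 1.0, "y": -0.7, "z": 2.0, "fingers": 8.5}, {"rx": 0, "ry": 0, "rz": -0.106, "x": 1.1, "y": -0.6, "z": 2.0, "fingers": 8.5}, {"rx": 0, "ry": 0, "rz": -0.106, "x": 1.2, "y": -0.4, "z": 2.0, "fingers": 8.5}, {"rx": 0, "ry": 0, "rz": 0, "x": 0, "y": 0, "z": 2, "fingers": 8.5}, {"rx": 0, "ry": 0, "rz": 0, "x": 0, "y": 0, "z": 2, "fingers": 8.5}, {"rx": 0, "ry": 0, "rz": 0, "x": 0, "y": 0, "z": 0, "fingers": 8.5}]}}

```text
t: 9.15
position: [0.588, -0.0399, 0.2668]
eef_rot: [0.003, 0.717, -0.697, -0.004]
wrist_force: [-0.5, 0.7, -0.1]
opening: 0.0848
grip_force: 0.0
```

```bash
python3 - <<'E'
from plan import *
s=ctrl.observe();print(s["t"],s["position"],s["joint_pos"])
im,d=imaging.get_image("wrist");cv2.imwrite("pics/w4.png",im[:,:,::-1]);np.save("pics/wd4.npy",d)
for n in ["clamp_screw","bush"]:
    for q in imaging.mark_of(n,"wrist")[:2]: print(n,q)
print(proj("wrist",[[.591,-.041,.112],[.591,-.041,.128]],s))
plan([.591,-.041,.27],4.75-2*np.pi,1)
E
```

```text
9.15 [ 0.58804424 -0.03988095  0.26675469] [-1.92838164e-01  3.98907434e-01 -5.04882981e-02  1.13089827e+00
 -1.62843271e-04 -1.79312523e+00]
clamp_screw {'location': [309.7, 188.9], 'score': 0.92}
bush {'location': [306.3, 181.8], 'score': 0.79}
[[312.85695609 188.54126488]
 [312.76148671 193.14173201]]
Y0 -1.5395798281187487 tilt [0.0005 0.0001 0.    ]
[{"x": 0.15, "y": 0.03, "z": 0.25, "rz": -0.0064}]
```

```bash
sleep 0.1
```

View pics/w4.png

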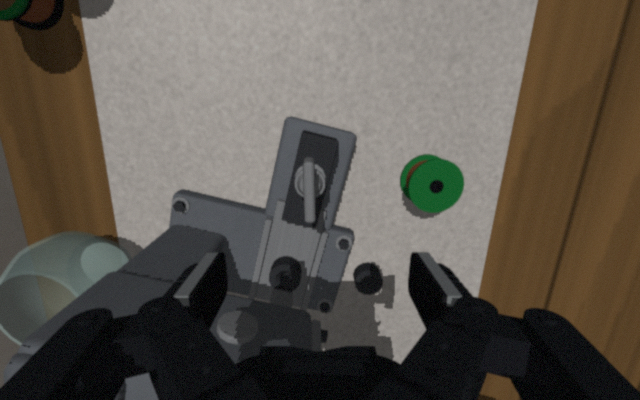

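The wrist view shows the screw blade at (309,187), nearly vertical in the image between the open fingers, so it lies along the tool's x. I'll measure its axis and yaw from depth.

```bash
cat > blade.py <<'E'
from plan import *
def blade(s,d,zl=.1,xy=(.592,-.041),rad=.035):
    K,rr,o=cam("wrist",s);v,u=np.mgrid[0:400,0:640]
    X=o+(np.stack([(u-K[0,2])/K[0,0],-(v-K[1,2])/K[1,1],-np.ones_like(d)],-1)*d[...,None])@rr.T
    near=np.hypot(X[...,0]-xy[0],X[...,1]-xy[1])<rad
    m=near&(d>0)&(X[...,2]>zl)&(X[...,2]<.16);p=X[m]
    zt=np.percentile(p[:,2],85);m2=abs(p[:,2]-zt)<.006;q=p[m2]
    (cx,cy),(w,h),a=cv2.minAreaRect((q[:,:2]*1000).astype(np.float32))
    c=q.mean(0);_,_,V=np.linalg.svd(q[:,:2]-c[:2],full_matrices=False);yaw=np.arctan2(V[0,1],V[0,0])%np.pi
    print("n",len(q),"centroid",c.round(4),"rect c",round(cx,1),round(cy,1),"wh",round(w,1),round(h,1),"yaw",round(yaw,3),"ztop",round(np.median(q[:,2]),4))
E
python3 - <<'E'
from blade import *
s=ctrl.observe();im,d=imaging.get_image("wrist");print(s["position"]);blade(s,d)
E
```

```text
[ 0.5913001  -0.03950734  0.27254537]
n 658 centroid [ 0.5945 -0.0418  0.1265] rect c 594.6 -40.6 wh 10.0 54.7 yaw 1.616 ztop 0.1267
```

Call:
{"name": "move_arm", "arguments": {"steps": [{"rx": 0, "ry": 0, "rz": -0.015, "x": 0.15, "y": -0.3, "z": 1.5, "fingers": 5}, {"rx": 0, "ry": 0, "rz": 0, "x": 0, "y": 0, "z": 2.0, "fingers": 5}, {"rx": 0, "ry": 0, "rz": 0, "x": 0, "y": 0, "z": 2.0, "fingers": 5}, {"rx": 0, "ry": 0, "rz": 0, "x": 0, "y": 0, "z": 2.0, "fingers": 5}, {"rx": 0, "ry": 0, "rz": 0, "x": 0, "y": 0, "z": 2.0, "fingers": 5}, {"rx": 0, "ry": 0, "rz": 0, "x": 0, "y": 0, "z": 2.0, "fingers": 5}, {"rx": 0, "ry": 0, "rz": 0, "x": 0, "y": 0, "z": 2.0, "fingers": 4}, {"rx": 0, "ry": 0, "rz": 0, "x": 0, "y": 0, "z": 1.25, "fingers": 3}, {"rx": 0, "ry": 0, "rz": 0, "x": 0, "y": 0, "z": 0, "fingers": 2}, {"rx": 0, "ry": 0, "rz": 0, "x": 0, "y": 0, "z": 0, "fingers": 1.4}, {"rx": 0, "ry": 0, "rz": 0, "x": 0, "y": 0, "z": 0, "fingers": 1.4}, {"rx": 0, "ry": 0, "rz": 0, "x": 0, "y": 0, "z": 0, "fingers": 1.4}], "newtons": 20}}

```text
t: 10.35
position: [0.5961, -0.0406, 0.1266]
eef_rot: [-0.001, 0.724, -0.69, 0.001]
wrist_force: [1.2, -1.1, -0.5]
opening: 0.0139
grip_force: 0.0
```

```bash
python3 - <<'E'
from blade import *
s=ctrl.observe();im,d=imaging.get_image("wrist");cv2.imwrite("pics/w5.png",im[:,:,::-1]);print(s["t"],s["position"],s["joint_pos"],s["wrist_force"],s["opening"]);blade(s,d)
E
```

```text
10.35 [ 0.59613159 -0.04059804  0.12661678] [-1.91475982e-01  5.18303169e-01 -2.39825205e-01  8.09521877e-01
 -2.63134765e-05 -1.80969424e+00] [ 1.17366028 -1.05220704 -0.465519  ] 0.013901478347088004
n 3098 centroid [ 0.5905 -0.0482  0.1566] rect c 592.5 -42.0 wh 68.9 24.9 yaw 0.041 ztop 0.1572
```

```bash
sleep 0.1
```

```text
(no output)
```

View pics/w5.png

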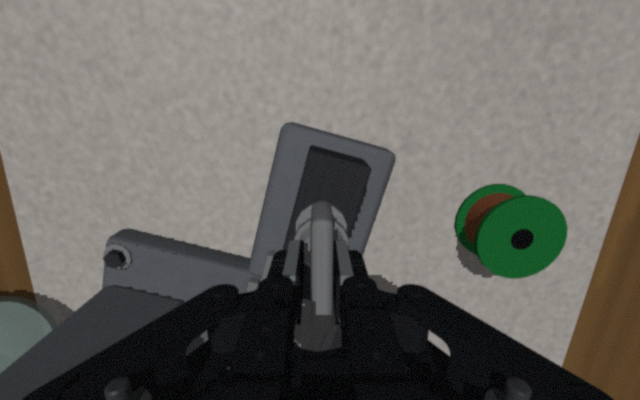

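The blade sits centred between the pads, its end visible at (321,205). Now the first backward (anticlockwise) stroke.

Call:
{"name": "move_arm", "arguments": {"steps": [{"rx": 0, "ry": 0, "rz": -0.1, "x": 0, "y": 0, "z": 0, "fingers": 1.4}, {"rx": 0, "ry": 0, "rz": -0.1, "x": 0, "y": 0, "z": 0, "fingers": 1.4}, {"rx": 0, "ry": 0, "rz": -0.1, "x": 0, "y": 0, "z": 0, "fingers": 1.4}, {"rx": 0, "ry": 0, "rz": -0.1, "x": 0, "y": 0, "z": 0, "fingers": 1.4}, {"rx": 0, "ry": 0, "rz": -0.1, "x": 0, "y": 0, "z": 0, "fingers": 1.4}, {"rx": 0, "ry": 0, "rz": -0.1, "x": 0, "y": 0, "z": 0, "fingers": 1.4}, {"rx": 0, "ry": 0, "rz": -0.1, "x": 0, "y": 0, "z": 0, "fingers": 1.4}, {"rx": 0, "ry": 0, "rz": -0.1, "x": 0, "y": 0, "z": 0, "fingers": 1.4}, {"rx": 0, "ry": 0, "rz": -0.1, "x": 0, "y": 0, "z": 0, "fingers": 1.4}, {"rx": 0, "ry": 0, "rz": -0.1, "x": 0, "y": 0, "z": 0, "fingers": 1.4}, {"rx": 0, "ry": 0, "rz": 0, "x": 0, "y": 0, "z": 0, "fingers": 1.4}]}}

```text
t: 11.32
position: [0.5946, -0.0405, 0.1259]
eef_rot: [0.0, 0.966, -0.258, 0.0]
wrist_force: [-0.2, 0.1, -0.0]
opening: 0.0139
grip_force: 0.5
```

Call:
{"name": "move_arm", "arguments": {"steps": [{"rx": 0, "ry": 0, "rz": 0, "x": 0, "y": 0, "z": 0, "fingers": 8.5}, {"rx": 0, "ry": 0, "rz": 0, "x": 0, "y": 0, "z": 0, "fingers": 8.5}, {"rx": 0, "ry": 0, "rz": 0, "x": 0, "y": 0, "z": 0, "fingers": 8.5}, {"rx": 0, "ry": 0, "rz": 0, "x": 0, "y": 0, "z": 0, "fingers": 8.5}, {"rx": 0, "ry": 0, "rz": 0, "x": 0, "y": 0, "z": 0, "fingers": 8.5}, {"rx": 0, "ry": 0, "rz": 0, "x": 0, "y": 0, "z": 0, "fingers": 8.5}]}}

```text
t: 11.82
position: [0.5949, -0.0404, 0.1247]
eef_rot: [-0.0, 0.966, -0.259, 0.0]
wrist_force: [0.3, -0.6, 0.8]
opening: 0.0839
grip_force: 0.0
```

```bash
python3 - <<'E'
from blade import *
s=ctrl.observe();im,d=imaging.get_image("wrist");cv2.imwrite("pics/w6.png",im[:,:,::-1]);print(s["t"],s["position"],s["joint_pos"],s["wrist_force"],s["opening"]);blade(s,d,.1,(.5945,-.041),.031)
E
```

```text
11.8167 [ 0.59489741 -0.04036834  0.1247364 ] [-1.91538587e-01  5.20293282e-01 -2.41907316e-01  8.08541407e-01
  7.19271653e-05 -2.80939462e+00] [ 0.31306502 -0.61772322  0.81630931] 0.08386370725583749
n 2624 centroid [ 0.5971 -0.0419  0.127 ] rect c 594.7 -40.5 wh 10.1 56.1 yaw 2.463 ztop 0.1273
```

Call:
{"name": "move_arm", "arguments": {"steps": [{"rx": 0, "ry": 0, "rz": 0.12, "x": 0, "y": 0, "z": 0, "fingers": 8.5}, {"rx": 0, "ry": 0, "rz": 0.12, "x": 0, "y": 0, "z": 0, "fingers": 8.5}, {"rx": 0, "ry": 0, "rz": 0.12, "x": 0, "y": 0, "z": 0, "fingers": 8.5}, {"rx": 0, "ry": 0, "rz": 0.12, "x": 0, "y": 0, "z": 0, "fingers": 8.5}, {"rx": 0, "ry": 0, "rz": 0.12, "x": 0, "y": 0, "z": 0, "fingers": 8.5}, {"rx": 0, "ry": 0, "rz": 0.12, "x": 0, "y": 0, "z": 0, "fingers": 8.5}, {"rx": 0, "ry": 0, "rz": 0.12, "x": 0, "y": 0, "z": 0, "fingers": 8.5}, {"rx": 0, "ry": 0, "rz": 0.12, "x": 0, "y": 0, "z": 0, "fingers": 8.5}, {"rx": 0, "ry": 0, "rz": 0.12, "x": 0, "y": 0, "z": 0, "fingers": 8.5}, {"rx": 0, "ry": 0, "rz": 0.12, "x": 0, "y": 0, "z": 0, "fingers": 8.5}, {"rx": 0, "ry": 0, "rz": 0.12, "x": 0, "y": 0, "z": 0, "fingers": 8.5}, {"rx": 0, "ry": 0, "rz": 0.12, "x": 0, "y": 0, "z": 0, "fingers": 8.5}]}}

```text
t: 12.87
position: [0.5948, -0.0403, 0.1247]
eef_rot: [-0.0, -0.553, 0.833, 0.0]
wrist_force: [-0.8, 0.3, -0.8]
opening: 0.085
grip_force: 0.0
```

Call:
{"name": "move_arm", "arguments": {"steps": [{"rx": 0, "ry": 0, "rz": 0.12, "x": 0, "y": 0, "z": 0, "fingers": 8.5}, {"rx": 0, "ry": 0, "rz": 0.12, "x": 0, "y": 0, "z": 0, "fingers": 8.5}, {"rx": 0, "ry": 0, "rz": 0.12, "x": 0, "y": 0, "z": 0, "fingers": 8.5}, {"rx": 0, "ry": 0, "rz": 0.12, "x": 0, "y": 0, "z": 0, "fingers": 8.5}, {"rx": 0, "ry": 0, "rz": 0.12, "x": 0, "y": 0, "z": 0, "fingers": 8.5}, {"rx": 0, "ry": 0, "rz": 0.12, "x": 0, "y": 0, "z": 0, "fingers": 8.5}, {"rx": 0, "ry": 0, "rz": 0.12, "x": 0, "y": 0, "z": 0, "fingers": 8.5}, {"rx": 0, "ry": 0, "rz": 0.12, "x": 0, "y": 0, "z": 0, "fingers": 8.5}, {"rx": 0, "ry": 0, "rz": 0.12, "x": 0, "y": 0, "z": 0, "fingers": 8.5}, {"rx": 0, "ry": 0, "rz": 0.12, "x": 0, "y": 0, "z": 0, "fingers": 8.5}, {"rx": 0, "ry": 0, "rz": 0.12, "x": 0, "y": 0, "z": 0, "fingers": 8.5}, {"rx": 0, "ry": 0, "rz": 0.12, "x": 0, "y": 0, "z": 0, "fingers": 8.5}]}}

```text
t: 13.87
position: [0.5948, -0.0404, 0.1247]
eef_rot: [-0.0, 0.134, 0.991, 0.0]
wrist_force: [0.0, 0.7, 0.1]
opening: 0.0847
grip_force: 0.0
```

Call:
{"name": "move_arm", "arguments": {"steps": [{"rx": 0, "ry": 0, "rz": 0.105, "x": 0, "y": 0, "z": 0, "fingers": 8.5}, {"rx": 0, "ry": 0, "rz": 0.105, "x": 0, "y": 0, "z": 0, "fingers": 8.5}, {"rx": 0, "ry": 0, "rz": 0.105, "x": 0, "y": 0, "z": 0, "fingers": 8.5}, {"rx": 0, "ry": 0, "rz": 0.105, "x": 0, "y": 0, "z": 0, "fingers": 8.5}, {"rx": 0, "ry": 0, "rz": 0, "x": 0, "y": 0, "z": 0, "fingers": 4}, {"rx": 0, "ry": 0, "rz": 0, "x": 0, "y": 0, "z": 0, "fingers": 2.5}, {"rx": 0, "ry": 0, "rz": 0, "x": 0, "y": 0, "z": 0, "fingers": 1.4}, {"rx": 0, "ry": 0, "rz": 0, "x": 0, "y": 0, "z": 0, "fingers": 1.4}, {"rx": 0, "ry": 0, "rz": 0, "x": 0, "y": 0, "z": 0, "fingers": 1.4}, {"rx": 0, "ry": 0, "rz": 0, "x": 0, "y": 0, "z": 0, "fingers": 1.4}]}}

```text
t: 14.7
position: [0.5948, -0.0404, 0.1248]
eef_rot: [-0.0, 0.334, 0.943, -0.0]
wrist_force: [-0.8, -0.1, -0.2]
opening: 0.0141
grip_force: 0.0
```

Call:
{"name": "move_arm", "arguments": {"steps": [{"rx": 0, "ry": 0, "rz": -0.11, "x": 0, "y": 0, "z": 0, "fingers": 1.4}, {"rx": 0, "ry": 0, "rz": -0.11, "x": 0, "y": 0, "z": 0, "fingers": 1.4}, {"rx": 0, "ry": 0, "rz": -0.11, "x": 0, "y": 0, "z": 0, "fingers": 1.4}, {"rx": 0, "ry": 0, "rz": -0.11, "x": 0, "y": 0, "z": 0, "fingers": 1.4}, {"rx": 0, "ry": 0, "rz": -0.1, "x": 0, "y": 0, "z": 0, "fingers": 1.4}, {"rx": 0, "ry": 0, "rz": -0.1, "x": 0, "y": 0, "z": 0, "fingers": 1.4}, {"rx": 0, "ry": 0, "rz": 0, "x": 0, "y": 0, "z": 0, "fingers": 1.4}, {"rx": 0, "ry": 0, "rz": 0, "x": 0, "y": 0, "z": 0, "fingers": 8.5}, {"rx": 0, "ry": 0, "rz": 0, "x": 0, "y": 0, "z": 0, "fingers": 8.5}, {"rx": 0, "ry": 0, "rz": 0, "x": 0, "y": 0, "z": 0, "fingers": 8.5}, {"rx": 0, "ry": 0, "rz": 0, "x": 0, "y": 0, "z": 0, "fingers": 8.5}, {"rx": 0, "ry": 0, "rz": 0, "x": 0, "y": 0, "z": 0, "fingers": 8.5}]}}

```text
t: 15.7
position: [0.5949, -0.0404, 0.1248]
eef_rot: [0.0, 0.021, 1.0, 0.0]
wrist_force: [0.6, 0.3, -0.3]
opening: 0.0735
grip_force: 0.0
```

```bash
python3 - <<'E'
from blade import *
s=ctrl.observe();im,d=imaging.get_image("wrist");cv2.imwrite("pics/w7.png",im[:,:,::-1]);print(s["t"],s["position"],s["joint_pos"],s["wrist_force"],s["opening"]);blade(s,d,.1,(.5945,-.041),.031)
E
```

```text
15.7 [ 0.5948776  -0.04035019  0.12483168] [-1.91511142e-01  5.20104276e-01 -2.41956571e-01  8.08601047e-01
  6.41524550e-05 -1.49182155e-01] [ 0.64743424  0.30224307 -0.34478806] 0.07352643308942265
n 2476 centroid [ 0.5915 -0.0398  0.1225] rect c 594.1 -40.0 wh 10.1 55.7 yaw 2.935 ztop 0.1227
```

The screw dropped about 5 mm, with the top going from 0.1273 to 0.1227 m and the blade yaw 2.935. Now forward, tool 5 mm lower.

Call:
{"name": "move_arm", "arguments": {"steps": [{"rx": 0, "ry": 0, "rz": 0.08, "x": 0, "y": 0, "z": 0.25, "fingers": 8.5}, {"rx": 0, "ry": 0, "rz": 0.08, "x": 0, "y": 0, "z": 0.25, "fingers": 5}, {"rx": 0, "ry": 0, "rz": 0, "x": 0, "y": 0, "z": 0, "fingers": 3}, {"rx": 0, "ry": 0, "rz": 0, "x": 0, "y": 0, "z": 0, "fingers": 1.4}, {"rx": 0, "ry": 0, "rz": 0, "x": 0, "y": 0, "z": 0, "fingers": 1.4}, {"rx": 0, "ry": 0, "rz": 0, "x": 0, "y": 0, "z": 0, "fingers": 1.4}, {"rx": 0, "ry": 0, "rz": 0.05, "x": 0, "y": 0, "z": 0, "fingers": 1.4}, {"rx": 0, "ry": 0, "rz": 0.1, "x": 0, "y": 0, "z": 0, "fingers": 1.4}, {"rx": 0, "ry": 0, "rz": 0.1, "x": 0, "y": 0, "z": 0, "fingers": 1.4}, {"rx": 0, "ry": 0, "rz": 0.1, "x": 0, "y": 0, "z": 0, "fingers": 1.4}, {"rx": 0, "ry": 0, "rz": 0.1, "x": 0, "y": 0, "z": 0, "fingers": 1.4}, {"rx": 0, "ry": 0, "rz": 0.1, "x": 0, "y": 0, "z": 0, "fingers": 1.4}]}}

```text
t: 16.75
position: [0.5949, -0.041, 0.1198]
eef_rot: [0.0, 0.369, 0.929, -0.001]
wrist_force: [0.3, -1.7, -0.8]
opening: 0.0137
grip_force: 1.3
```

Call:
{"name": "move_arm", "arguments": {"steps": [{"rx": 0, "ry": 0, "rz": 0.1, "x": 0, "y": 0, "z": 0, "fingers": 1.4}, {"rx": 0, "ry": 0, "rz": 0.1, "x": 0, "y": 0, "z": 0, "fingers": 1.4}, {"rx": 0, "ry": 0, "rz": 0.1, "x": 0, "y": 0, "z": 0, "fingers": 1.4}, {"rx": 0, "ry": 0, "rz": 0.1, "x": 0, "y": 0, "z": 0, "fingers": 1.4}, {"rx": 0, "ry": 0, "rz": 0, "x": 0, "y": 0, "z": 0, "fingers": 1.4}, {"rx": 0, "ry": 0, "rz": 0, "x": 0, "y": 0, "z": 0, "fingers": 8.5}, {"rx": 0, "ry": 0, "rz": 0, "x": 0, "y": 0, "z": 0, "fingers": 8.5}, {"rx": 0, "ry": 0, "rz": 0, "x": 0, "y": 0, "z": 0, "fingers": 8.5}, {"rx": 0, "ry": 0, "rz": 0, "x": 0, "y": 0, "z": 0, "fingers": 8.5}, {"rx": 0, "ry": 0, "rz": 0, "x": 0, "y": 0, "z": 0, "fingers": 8.5}, {"rx": 0, "ry": 0, "rz": 0, "x": 0, "y": 0, "z": 0, "fingers": 8.5}]}}

```text
t: 17.67
position: [0.5949, -0.0403, 0.1198]
eef_rot: [0.0, 0.544, 0.839, 0.0]
wrist_force: [-0.5, 0.3, 0.4]
opening: 0.0842
grip_force: 0.0
```

```bash
python3 - <<'E'
from blade import *
s=ctrl.observe();im,d=imaging.get_image("wrist");cv2.imwrite("pics/w8.png",im[:,:,::-1]);print(s["t"],s["position"],s["joint_pos"],s["opening"]);blade(s,d,.1,(.5945,-.041),.031);print(2*np.arctan2(s["eef_rot"][2],s["eef_rot"][1]))
E
```

```text
17.6667 [ 0.59486292 -0.04031093  0.11984482] [-1.91451159e-01  5.25521367e-01 -2.47276305e-01  7.97864578e-01
  6.50742769e-05  9.59783426e-01] 0.0841646056417466
n 2628 centroid [ 0.5932 -0.0374  0.1219] rect c 594.3 -39.7 wh 10.2 55.6 yaw 2.154 ztop 0.1221
1.9903580734312933
```

Call:
{"name": "move_arm", "arguments": {"steps": [{"rx": 0, "ry": 0, "rz": -0.12, "x": 0, "y": 0, "z": 0, "fingers": 8.5}, {"rx": 0, "ry": 0, "rz": -0.12, "x": 0, "y": 0, "z": 0, "fingers": 8.5}, {"rx": 0, "ry": 0, "rz": -0.12, "x": 0, "y": 0, "z": 0, "fingers": 8.5}, {"rx": 0, "ry": 0, "rz": -0.12, "x": 0, "y": 0, "z": 0, "fingers": 8.5}, {"rx": 0, "ry": 0, "rz": -0.12, "x": 0, "y": 0, "z": 0, "fingers": 8.5}, {"rx": 0, "ry": 0, "rz": -0.12, "x": 0, "y": 0, "z": 0, "fingers": 8.5}, {"rx": 0, "ry": 0, "rz": -0.12, "x": 0, "y": 0, "z": 0, "fingers": 8.5}, {"rx": 0, "ry": 0, "rz": -0.12, "x": 0, "y": 0, "z": 0, "fingers": 8.5}, {"rx": 0, "ry": 0, "rz": -0.12, "x": 0, "y": 0, "z": 0, "fingers": 8.5}, {"rx": 0, "ry": 0, "rz": -0.12, "x": 0, "y": 0, "z": 0, "fingers": 8.5}, {"rx": 0, "ry": 0, "rz": -0.12, "x": 0, "y": 0, "z": 0, "fingers": 8.5}, {"rx": 0, "ry": 0, "rz": -0.12, "x": 0, "y": 0, "z": 0, "fingers": 8.5}]}}

```text
t: 18.72
position: [0.5948, -0.0404, 0.1198]
eef_rot: [0.0, -0.147, 0.989, 0.0]
wrist_force: [0.5, -0.6, -0.4]
opening: 0.0847
grip_force: 0.0
```

Call:
{"name": "move_arm", "arguments": {"steps": [{"rx": 0, "ry": 0, "rz": -0.12, "x": 0, "y": 0, "z": 0, "fingers": 8.5}, {"rx": 0, "ry": 0, "rz": -0.12, "x": 0, "y": 0, "z": 0, "fingers": 8.5}, {"rx": 0, "ry": 0, "rz": -0.12, "x": 0, "y": 0, "z": 0, "fingers": 8.5}, {"rx": 0, "ry": 0, "rz": -0.12, "x": 0, "y": 0, "z": 0, "fingers": 8.5}, {"rx": 0, "ry": 0, "rz": -0.12, "x": 0, "y": 0, "z": 0, "fingers": 8.5}, {"rx": 0, "ry": 0, "rz": -0.12, "x": 0, "y": 0, "z": 0, "fingers": 8.5}, {"rx": 0, "ry": 0, "rz": -0.12, "x": 0, "y": 0, "z": 0, "fingers": 8.5}, {"rx": 0, "ry": 0, "rz": -0.12, "x": 0, "y": 0, "z": 0, "fingers": 8.5}, {"rx": 0, "ry": 0, "rz": -0.12, "x": 0, "y": 0, "z": 0, "fingers": 8.5}, {"rx": 0, "ry": 0, "rz": -0.12, "x": 0, "y": 0, "z": 0, "fingers": 8.5}, {"rx": 0, "ry": 0, "rz": -0.12, "x": 0, "y": 0, "z": 0, "fingers": 8.5}, {"rx": 0, "ry": 0, "rz": -0.12, "x": 0, "y": 0, "z": 0, "fingers": 8.5}]}}

```text
t: 19.72
position: [0.5948, -0.0404, 0.1198]
eef_rot: [-0.0, 0.763, -0.647, -0.0]
wrist_force: [0.0, 0.8, 0.7]
opening: 0.0851
grip_force: 0.0
```

Call:
{"name": "move_arm", "arguments": {"steps": [{"rx": 0, "ry": 0, "rz": -0.106, "x": 0, "y": 0, "z": 0, "fingers": 8.5}, {"rx": 0, "ry": 0, "rz": -0.106, "x": 0, "y": 0, "z": 0, "fingers": 8.5}, {"rx": 0, "ry": 0, "rz": -0.106, "x": 0, "y": 0, "z": 0, "fingers": 8.5}, {"rx": 0, "ry": 0, "rz": -0.106, "x": 0, "y": 0, "z": 0, "fingers": 8.5}, {"rx": 0, "ry": 0, "rz": 0, "x": 0, "y": 0, "z": 0, "fingers": 4}, {"rx": 0, "ry": 0, "rz": 0, "x": 0, "y": 0, "z": 0, "fingers": 2.5}, {"rx": 0, "ry": 0, "rz": 0, "x": 0, "y": 0, "z": 0, "fingers": 1.4}, {"rx": 0, "ry": 0, "rz": 0, "x": 0, "y": 0, "z": 0, "fingers": 1.4}, {"rx": 0, "ry": 0, "rz": 0, "x": 0, "y": 0, "z": 0, "fingers": 1.4}, {"rx": 0, "ry": 0, "rz": 0, "x": 0, "y": 0, "z": 0, "fingers": 1.4}]}}

```text
t: 20.55
position: [0.5948, -0.0404, 0.1198]
eef_rot: [-0.0, 0.88, -0.475, -0.0]
wrist_force: [-0.1, -0.1, -0.8]
opening: 0.0143
grip_force: 0.0
```

Call:
{"name": "move_arm", "arguments": {"steps": [{"rx": 0, "ry": 0, "rz": 0.05, "x": 0, "y": 0, "z": 0, "fingers": 1.4}, {"rx": 0, "ry": 0, "rz": 0.1, "x": 0, "y": 0, "z": 0, "fingers": 1.4}, {"rx": 0, "ry": 0, "rz": 0.1, "x": 0, "y": 0, "z": 0, "fingers": 1.4}, {"rx": 0, "ry": 0, "rz": 0.11, "x": 0, "y": 0, "z": 0, "fingers": 1.4}, {"rx": 0, "ry": 0, "rz": 0.11, "x": 0, "y": 0, "z": 0, "fingers": 1.4}, {"rx": 0, "ry": 0, "rz": 0.11, "x": 0, "y": 0, "z": 0, "fingers": 1.4}, {"rx": 0, "ry": 0, "rz": 0.11, "x": 0, "y": 0, "z": 0, "fingers": 1.4}, {"rx": 0, "ry": 0, "rz": 0.11, "x": 0, "y": 0, "z": 0, "fingers": 1.4}, {"rx": 0, "ry": 0, "rz": 0.11, "x": 0, "y": 0, "z": 0, "fingers": 1.4}, {"rx": 0, "ry": 0, "rz": 0.11, "x": 0, "y": 0, "z": 0, "fingers": 1.4}, {"rx": 0, "ry": 0, "rz": 0.11, "x": 0, "y": 0, "z": 0, "fingers": 1.4}, {"rx": 0, "ry": 0, "rz": 0.11, "x": 0, "y": 0, "z": 0, "fingers": 1.4}]}}

```text
t: 21.55
position: [0.5943, -0.0407, 0.1193]
eef_rot: [-0.001, -0.438, 0.899, -0.0]
wrist_force: [0.9, -0.4, -1.2]
opening: 0.0137
grip_force: 1.4
```

Call:
{"name": "move_arm", "arguments": {"steps": [{"rx": 0, "ry": 0, "rz": 0.11, "x": 0, "y": 0, "z": 0, "fingers": 1.4}, {"rx": 0, "ry": 0, "rz": 0.11, "x": 0, "y": 0, "z": 0, "fingers": 1.4}, {"rx": 0, "ry": 0, "rz": 0.11, "x": 0, "y": 0, "z": 0, "fingers": 1.4}, {"rx": 0, "ry": 0, "rz": 0.11, "x": 0, "y": 0, "z": 0, "fingers": 1.4}, {"rx": 0, "ry": 0, "rz": 0.11, "x": 0, "y": 0, "z": 0, "fingers": 1.4}, {"rx": 0, "ry": 0, "rz": 0.11, "x": 0, "y": 0, "z": 0, "fingers": 1.4}, {"rx": 0, "ry": 0, "rz": 0.11, "x": 0, "y": 0, "z": 0, "fingers": 1.4}, {"rx": 0, "ry": 0, "rz": 0.11, "x": 0, "y": 0, "z": 0, "fingers": 1.4}, {"rx": 0, "ry": 0, "rz": 0.11, "x": 0, "y": 0, "z": 0, "fingers": 1.4}, {"rx": 0, "ry": 0, "rz": 0.11, "x": 0, "y": 0, "z": 0, "fingers": 1.4}, {"rx": 0, "ry": 0, "rz": 0.11, "x": 0, "y": 0, "z": 0, "fingers": 1.4}, {"rx": 0, "ry": 0, "rz": 0.11, "x": 0, "y": 0, "z": 0, "fingers": 1.4}]}}

```text
t: 22.55
position: [0.5944, -0.0406, 0.1193]
eef_rot: [-0.0, 0.205, 0.979, -0.0]
wrist_force: [0.1, -2.0, -2.3]
opening: 0.0142
grip_force: 1.4
```

Call:
{"name": "move_arm", "arguments": {"steps": [{"rx": 0, "ry": 0, "rz": 0.11, "x": 0, "y": 0, "z": 0, "fingers": 1.4}, {"rx": 0, "ry": 0, "rz": 0.11, "x": 0, "y": 0, "z": 0, "fingers": 1.4}, {"rx": 0, "ry": 0, "rz": 0.11, "x": 0, "y": 0, "z": 0, "fingers": 1.4}, {"rx": 0, "ry": 0, "rz": 0.11, "x": 0, "y": 0, "z": 0, "fingers": 1.4}, {"rx": 0, "ry": 0, "rz": 0.11, "x": 0, "y": 0, "z": 0, "fingers": 1.4}, {"rx": 0, "ry": 0, "rz": 0.11, "x": 0, "y": 0, "z": 0, "fingers": 1.4}, {"rx": 0, "ry": 0, "rz": 0, "x": 0, "y": 0, "z": 0, "fingers": 1.4}, {"rx": 0, "ry": 0, "rz": 0, "x": 0, "y": 0, "z": 0, "fingers": 8.5}, {"rx": 0, "ry": 0, "rz": 0, "x": 0, "y": 0, "z": 0, "fingers": 8.5}, {"rx": 0, "ry": 0, "rz": 0, "x": 0, "y": 0, "z": 0, "fingers": 8.5}, {"rx": 0, "ry": 0, "rz": 0, "x": 0, "y": 0, "z": 0, "fingers": 8.5}, {"rx": 0, "ry": 0, "rz": 0, "x": 0, "y": 0, "z": 0, "fingers": 8.5}]}}

```text
t: 23.55
position: [0.5949, -0.0404, 0.1199]
eef_rot: [0.0, 0.509, 0.861, 0.0]
wrist_force: [-0.6, 0.8, -0.6]
opening: 0.0737
grip_force: 0.0
```

```bash
python3 - <<'E'
from blade import *
s=ctrl.observe();im,d=imaging.get_image("wrist");cv2.imwrite("pics/w9.png",im[:,:,::-1]);print(s["t"],s["position"],s["joint_pos"],s["opening"]);blade(s,d,.1,(.5945,-.041),.031);print(2*np.arctan2(s["eef_rot"][2],s["eef_rot"][1]))
E
```

```text
23.55 [ 0.59494505 -0.04035663  0.11992307] [-1.91479885e-01  5.25454962e-01 -2.47159638e-01  7.97860153e-01
  2.16345530e-05  8.75674041e-01] 0.07369256671063462
n 2535 centroid [ 0.593  -0.0376  0.1194] rect c 594.3 -39.8 wh 10.2 55.8 yaw 2.239 ztop 0.1197
2.0744387311117443
```

Call:
{"name": "move_arm", "arguments": {"steps": [{"rx": 0, "ry": 0, "rz": -0.12, "x": 0, "y": 0, "z": 0, "fingers": 8.5}, {"rx": 0, "ry": 0, "rz": -0.12, "x": 0, "y": 0, "z": 0, "fingers": 8.5}, {"rx": 0, "ry": 0, "rz": -0.12, "x": 0, "y": 0, "z": 0, "fingers": 8.5}, {"rx": 0, "ry": 0, "rz": -0.12, "x": 0, "y": 0, "z": 0, "fingers": 8.5}, {"rx": 0, "ry": 0, "rz": -0.12, "x": 0, "y": 0, "z": 0, "fingers": 8.5}, {"rx": 0, "ry": 0, "rz": -0.12, "x": 0, "y": 0, "z": 0, "fingers": 8.5}, {"rx": 0, "ry": 0, "rz": -0.12, "x": 0, "y": 0, "z": 0, "fingers": 8.5}, {"rx": 0, "ry": 0, "rz": -0.12, "x": 0, "y": 0, "z": 0, "fingers": 8.5}, {"rx": 0, "ry": 0, "rz": -0.12, "x": 0, "y": 0, "z": 0, "fingers": 8.5}, {"rx": 0, "ry": 0, "rz": -0.12, "x": 0, "y": 0, "z": 0, "fingers": 8.5}, {"rx": 0, "ry": 0, "rz": -0.12, "x": 0, "y": 0, "z": 0, "fingers": 8.5}, {"rx": 0, "ry": 0, "rz": -0.12, "x": 0, "y": 0, "z": 0, "fingers": 8.5}]}}

```text
t: 24.6
position: [0.5949, -0.0404, 0.1198]
eef_rot: [0.0, -0.188, 0.982, -0.0]
wrist_force: [0.1, 0.5, -0.1]
opening: 0.085
grip_force: 0.0
```

Call:
{"name": "move_arm", "arguments": {"steps": [{"rx": 0, "ry": 0, "rz": -0.12, "x": 0, "y": 0, "z": 0, "fingers": 8.5}, {"rx": 0, "ry": 0, "rz": -0.12, "x": 0, "y": 0, "z": 0, "fingers": 8.5}, {"rx": 0, "ry": 0, "rz": -0.12, "x": 0, "y": 0, "z": 0, "fingers": 8.5}, {"rx": 0, "ry": 0, "rz": -0.12, "x": 0, "y": 0, "z": 0, "fingers": 8.5}, {"rx": 0, "ry": 0, "rz": -0.12, "x": 0, "y": 0, "z": 0, "fingers": 8.5}, {"rx": 0, "ry": 0, "rz": -0.12, "x": 0, "y": 0, "z": 0, "fingers": 8.5}, {"rx": 0, "ry": 0, "rz": -0.12, "x": 0, "y": 0, "z": 0, "fingers": 8.5}, {"rx": 0, "ry": 0, "rz": -0.12, "x": 0, "y": 0, "z": 0, "fingers": 8.5}, {"rx": 0, "ry": 0, "rz": -0.12, "x": 0, "y": 0, "z": 0, "fingers": 8.5}, {"rx": 0, "ry": 0, "rz": -0.12, "x": 0, "y": 0, "z": 0, "fingers": 8.5}, {"rx": 0, "ry": 0, "rz": -0.12, "x": 0, "y": 0, "z": 0, "fingers": 8.5}, {"rx": 0, "ry": 0, "rz": -0.12, "x": 0, "y": 0, "z": 0, "fingers": 8.5}]}}

```text
t: 25.6
position: [0.5948, -0.0403, 0.1198]
eef_rot: [-0.0, 0.789, -0.614, 0.0]
wrist_force: [-0.8, -0.1, 0.0]
opening: 0.0848
grip_force: 0.0
```

Call:
{"name": "move_arm", "arguments": {"steps": [{"rx": 0, "ry": 0, "rz": -0.107, "x": 0, "y": 0, "z": 0, "fingers": 8.5}, {"rx": 0, "ry": 0, "rz": -0.107, "x": 0, "y": 0, "z": 0, "fingers": 8.5}, {"rx": 0, "ry": 0, "rz": -0.107, "x": 0, "y": 0, "z": 0, "fingers": 8.5}, {"rx": 0, "ry": 0, "rz": -0.107, "x": 0, "y": 0, "z": 0, "fingers": 8.5}, {"rx": 0, "ry": 0, "rz": 0, "x": 0, "y": 0, "z": 0, "fingers": 4}, {"rx": 0, "ry": 0, "rz": 0, "x": 0, "y": 0, "z": 0.2, "fingers": 2.5}, {"rx": 0, "ry": 0, "rz": 0, "x": 0, "y": 0, "z": 0, "fingers": 1.4}, {"rx": 0, "ry": 0, "rz": 0, "x": 0, "y": 0, "z": 0, "fingers": 1.4}, {"rx": 0, "ry": 0, "rz": 0, "x": 0, "y": 0, "z": 0, "fingers": 1.4}, {"rx": 0, "ry": 0, "rz": 0, "x": 0, "y": 0, "z": 0, "fingers": 1.4}]}}

```text
t: 26.43
position: [0.5948, -0.0404, 0.1178]
eef_rot: [-0.0, 0.9, -0.436, 0.0]
wrist_force: [-0.3, -0.2, 0.2]
opening: 0.0144
grip_force: 0.0
```

Call:
{"name": "move_arm", "arguments": {"steps": [{"rx": 0, "ry": 0, "rz": 0.05, "x": 0, "y": 0, "z": 0, "fingers": 1.4}, {"rx": 0, "ry": 0, "rz": 0.1, "x": 0, "y": 0, "z": 0, "fingers": 1.4}, {"rx": 0, "ry": 0, "rz": 0.1, "x": 0, "y": 0, "z": 0, "fingers": 1.4}, {"rx": 0, "ry": 0, "rz": 0.11, "x": 0, "y": 0, "z": 0, "fingers": 1.4}, {"rx": 0, "ry": 0, "rz": 0.11, "x": 0, "y": 0, "z": 0, "fingers": 1.4}, {"rx": 0, "ry": 0, "rz": 0.11, "x": 0, "y": 0, "z": 0, "fingers": 1.4}, {"rx": 0, "ry": 0, "rz": 0.11, "x": 0, "y": 0, "z": 0, "fingers": 1.4}, {"rx": 0, "ry": 0, "rz": 0.11, "x": 0, "y": 0, "z": 0, "fingers": 1.4}, {"rx": 0, "ry": 0, "rz": 0.11, "x": 0, "y": 0, "z": 0, "fingers": 1.4}, {"rx": 0, "ry": 0, "rz": 0.11, "x": 0, "y": 0, "z": 0, "fingers": 1.4}, {"rx": 0, "ry": 0, "rz": 0.11, "x": 0, "y": 0, "z": 0, "fingers": 1.4}, {"rx": 0, "ry": 0, "rz": 0.11, "x": 0, "y": 0, "z": 0, "fingers": 1.4}]}}

```text
t: 27.43
position: [0.5943, -0.0408, 0.1174]
eef_rot: [-0.001, -0.477, 0.879, -0.0]
wrist_force: [0.0, -1.9, -0.9]
opening: 0.0141
grip_force: 1.5
```

Call:
{"name": "move_arm", "arguments": {"steps": [{"rx": 0, "ry": 0, "rz": 0.11, "x": 0, "y": 0, "z": 0, "fingers": 1.4}, {"rx": 0, "ry": 0, "rz": 0.11, "x": 0, "y": 0, "z": 0, "fingers": 1.4}, {"rx": 0, "ry": 0, "rz": 0.11, "x": 0, "y": 0, "z": 0, "fingers": 1.4}, {"rx": 0, "ry": 0, "rz": 0.11, "x": 0, "y": 0, "z": 0, "fingers": 1.4}, {"rx": 0, "ry": 0, "rz": 0.11, "x": 0, "y": 0, "z": 0, "fingers": 1.4}, {"rx": 0, "ry": 0, "rz": 0.11, "x": 0, "y": 0, "z": 0, "fingers": 1.4}, {"rx": 0, "ry": 0, "rz": 0.11, "x": 0, "y": 0, "z": 0, "fingers": 1.4}, {"rx": 0, "ry": 0, "rz": 0.11, "x": 0, "y": 0, "z": 0, "fingers": 1.4}, {"rx": 0, "ry": 0, "rz": 0.11, "x": 0, "y": 0, "z": 0, "fingers": 1.4}, {"rx": 0, "ry": 0, "rz": 0.11, "x": 0, "y": 0, "z": 0, "fingers": 1.4}, {"rx": 0, "ry": 0, "rz": 0.11, "x": 0, "y": 0, "z": 0, "fingers": 1.4}, {"rx": 0, "ry": 0, "rz": 0.11, "x": 0, "y": 0, "z": 0, "fingers": 1.4}]}}

```text
t: 28.43
position: [0.5944, -0.0406, 0.1173]
eef_rot: [-0.0, 0.162, 0.987, -0.0]
wrist_force: [-0.0, 0.6, -2.8]
opening: 0.0141
grip_force: 1.4
```

Call:
{"name": "move_arm", "arguments": {"steps": [{"rx": 0, "ry": 0, "rz": 0.09, "x": 0, "y": 0, "z": 0, "fingers": 1.4}, {"rx": 0, "ry": 0, "rz": 0, "x": 0, "y": 0, "z": 0, "fingers": 1.4}, {"rx": 0, "ry": 0, "rz": 0, "x": 0, "y": 0, "z": 0, "fingers": 8.5}, {"rx": 0, "ry": 0, "rz": 0, "x": 0, "y": 0, "z": 0, "fingers": 8.5}, {"rx": 0, "ry": 0, "rz": 0, "x": 0, "y": 0, "z": 0, "fingers": 8.5}, {"rx": 0, "ry": 0, "rz": 0, "x": 0, "y": 0, "z": 0, "fingers": 8.5}, {"rx": 0, "ry": 0, "rz": 0, "x": 0, "y": 0, "z": 0, "fingers": 8.5}]}}

```text
t: 29.02
position: [0.5949, -0.0403, 0.1179]
eef_rot: [0.0, 0.203, 0.979, 0.0]
wrist_force: [-0.0, -0.4, -0.1]
opening: 0.0733
grip_force: 0.0
```

```bash
python3 - <<'E'
from blade import *
s=ctrl.observe();im,d=imaging.get_image("wrist");cv2.imwrite("pics/w10.png",im[:,:,::-1]);print(s["t"],s["position"],s["joint_pos"],s["opening"]);blade(s,d,.1,(.5945,-.041),.031);print(2*np.arctan2(s["eef_rot"][2],s["eef_rot"][1]))
E
```

```text
29.0167 [ 0.5949276  -0.04032263  0.11793891] [-1.91461363e-01  5.27618263e-01 -2.49272743e-01  7.93597099e-01
  8.94426769e-05  2.17779384e-01] 0.07325804348278586
n 2550 centroid [ 0.5916 -0.039   0.1175] rect c 594.0 -39.9 wh 10.2 55.3 yaw 2.9 ztop 0.1178
2.7323519210066816
```

```bash
sleep 0.1
```

```text
(no output)
```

View pics/w10.png

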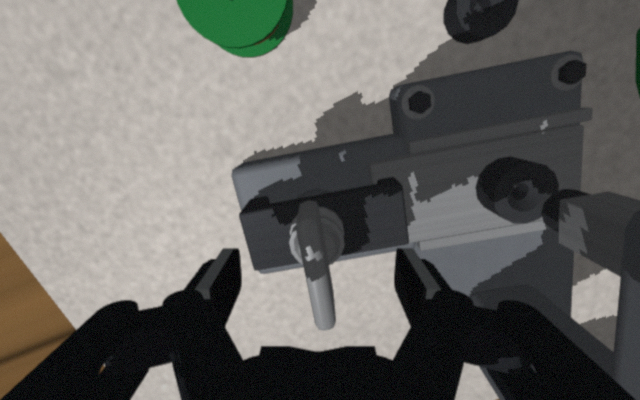

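The blade is at yaw 2.90, about 6.32 rad forward of where it dropped, and has sunk 4.9 mm. In the picture it stands at (317,265) between the open fingers. I'll align with it and grip.

Call:
{"name": "move_arm", "arguments": {"steps": [{"rx": 0, "ry": 0, "rz": -0.07, "x": 0, "y": -0.05, "z": 0, "fingers": 8.5}, {"rx": 0, "ry": 0, "rz": -0.07, "x": 0, "y": 0, "z": 0, "fingers": 5}, {"rx": 0, "ry": 0, "rz": 0, "x": 0, "y": 0, "z": 0, "fingers": 3}, {"rx": 0, "ry": 0, "rz": 0, "x": 0, "y": 0, "z": 0, "fingers": 2}, {"rx": 0, "ry": 0, "rz": 0, "x": 0, "y": 0, "z": 0, "fingers": 1.4}, {"rx": 0, "ry": 0, "rz": 0, "x": 0, "y": 0, "z": 0, "fingers": 1.0}, {"rx": 0, "ry": 0, "rz": 0, "x": 0, "y": 0, "z": 0, "fingers": 0.5}, {"rx": 0, "ry": 0, "rz": 0, "x": 0, "y": 0, "z": 0, "fingers": 0.5}, {"rx": 0, "ry": 0, "rz": 0, "x": 0, "y": 0, "z": 0, "fingers": 0.5}, {"rx": 0, "ry": 0, "rz": 0, "x": 0, "y": 0, "z": 0, "fingers": 0.5}, {"rx": 0, "ry": 0, "rz": 0, "x": 0, "y": 0, "z": 0, "fingers": 0.5}], "newtons": 30}}

```text
t: 29.98
position: [0.5947, -0.0407, 0.1178]
eef_rot: [0.0, 0.135, 0.991, 0.0]
wrist_force: [0.4, 0.6, 0.1]
opening: 0.0092
grip_force: 33.3
```

```bash
python3 - <<'E'
from h import *
s=ctrl.observe();print(s["t"],s["position"],s["wrist_force"],s["torque"],s["opening"],s["grip_force"],2*np.arctan2(s["eef_rot"][2],s["eef_rot"][1]))
im,d=imaging.get_image("top")
for n,p in [("lever_grip",[.543,.167,.301]),("wire_spool",0),("spare_die",0)]:print(n,imaging.mark_of(n,"top")[:1], proj("top",[p]) if p else "")
E
```

```text
29.9833 [ 0.59466517 -0.04073795  0.11782673] [0.35430632 0.60542711 0.13966476] [ 0.16854503 -0.02860749 -0.02077172] 0.00924083712384322 33.288604617118835 2.8717363356038277
lever_grip [{'location': [268.1, 186.9], 'score': 0.51}] [[268.41034347 187.3666276 ]]
wire_spool [] 
spare_die [{'location': [291.6, 214.0], 'score': 0.66}]
```

Gripped at 33 N with the lever back at rest, so I'm handing in.

```bash
python3 -c "
from rig import ticket
print(ticket.sign_off())"
```

```text
the job is handed in; nothing more can be done
None
```

The job is handed in: the lever was pulled to its stop and sprang back, the screw was backed until it dropped about 5 mm into the thread, then turned forward one full turn (about 6.3 rad, sinking about 5 mm), and the gripper is holding its head at 33 N.

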